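# Put the leather cutting dies away on their keeper boards

### The arm

A 6-joint arm with a two-finger parallel gripper is mounted at the origin on the work surface. World frame = base frame: x ahead of the robot, y to its left, z up, the work surface at z = 0. Lengths are in m, angles in rad, forces in N, time in s.
With the tool pointing down it reaches from about 0.35 to 0.725 m from the base axis. Payload 6 kg.
Tool frame: the origin (TCP) lies midway between the tips of the shut fingers; the grasp point (between the pads) lies 19 mm behind it; z points along the fingers, y is the direction in which the jaws open and shut (so a half turn about z gives the same grasp; the last joint's range is limited). The gripper opens to 85 mm and grips with 20 to 120 N. Pads are 22 mm wide; open, the fingers measure 114 mm over their backs; the gripper's body (76 mm by 85 mm) begins 54 mm behind the grasp point. The pads swing forward as they close: fully open they stand 13 mm farther back than shut.
Start: joints at [1.57, 0.04, 0.085, 0, -1.615, -0.334], TCP at [0.197, 0.567, 0.207] pointing down, gripper open.
Joint ranges: [-2.56, 2.56], [-1.29, 2.01], [-1.08, 1.49], [-3.29, 1.98], [-2.81, -0.18], [-2.99, 2.99]. Speed limits (rad/s): [2.57, 2.57, 3.01, 3.14, 3.14, 3.14].

### API

Orientations are given as a unit quaternion [w, x, y, z].
In Python, from rig import * gives the robot as it stands.
- The arm moves only by the tool drive_tool, never from a script. Its argument "commands" is a list of rows, each a list of 2 entries, a list of its own where there are three numbers: the shift along the tool's x, y, z in m, then the turn, a rotation vector about the tool's x, y, z in rad. In form: [[[tx, ty, tz], [rx, ry, rz]], ...]. A call has exactly 5 rows; each row is the pose to reach, as a shift and turn from the pose commanded when the call began, along the tool's axes at that moment; what a row does not reach only later rows make up. A row lasts 1/10 s, in which the tool goes at most 50 mm and 8.59 degrees, less where a joint would pass 70% of its speed; a pose out of reach is approached as far as the arm can. A call with a gripper value outside its range is refused whole. "gripper" is the opening in per cent of the stroke, from 0 (shut) to 100 (fully open), set as the call begins (left out, the last holds). The fingers move at their own pace and stop on an object; the grip force is fixed at half the most. Time passes only in rows, so rows that repeat a pose let the fingers close, or fill a call up. It gives the time, the measured TCP pose, the force and the opening at its end, in the units of the state.
- sense(): the state, without advancing time (a new reading comes with each control period).
- camera(name): name is "scene" or "top"; returns a dict with "color" (384x512x3 uint8, red, green, blue), "intrinsics" (3x3 intrinsics, pixels), "distortion" ([k1, k2, p1, p2, k3] as OpenCV has them; the pictures are not rectified), "origin" and "attitude" of the camera in the world. Camera axes: x right, y down, z forward; pixel columns grow to the right and rows downward; lengths in m; the calibration is good to about 2 mm. A picture is of the moment at which its call begins. There is no depth.
- job_done(): hands the job in, once; it reports no verdict.
The state is a dict: "time_s": time; "q": joint angles; "qvel": joint speeds; "effort": joint torques, N m; "ee_pos": TCP position; "eef_rot": TCP orientation; "contact_force": force on the tool from outside, world axes, zero at the start; "wrist_torque": the same for the moment, N m; "opening": finger opening in m.
Only numpy, scipy, OpenCV 4.12 (cv2) and the standard library are available. Lean on these libraries where they do the work, as an engineer would, in place of code of your own. Each camera call takes 0.05 s, during which the arm holds its last target.

### The job

Put the four hollow steel cutting dies away: lift each one over the wooden stub of the keeper board whose dark outline has its shape and size, so that it lies flat on the board, centred on the outline and, for the square and the oblong die, turned to match it. Do not shift or knock over the small steel anvil or the glue bottle that stand among them.

Things in the scene. Friction and masses are not known exactly. Their poses are not given: they have to be found in the camera images.
- round_large_die (a point): Large round steel cutting die: a plain ring, outside diameter 60 mm. Open top and bottom, wall 4 mm, 32 mm high, standing on the mat. This point is its centre, half-way up (16 mm above its underside); z up.
- round_small_die (a point): Small round steel cutting die: a plain ring, outside diameter 38 mm. Open top and bottom, wall 4 mm, 32 mm high, standing on the mat. This point is its centre, half-way up (16 mm above its underside); z up.
- square_die (a point): Square steel cutting die: a square frame, 50 x 50 mm outside, sides along its x and y axes. Open top and bottom, wall 4 mm, 32 mm high, standing on the mat. This point is its centre, half-way up (16 mm above its underside); z up.
- oblong_die (a point): Oblong steel cutting die: a rectangular frame, 68 mm outside along its x axis, 36 mm along its y axis. Open top and bottom, wall 4 mm, 32 mm high, standing on the mat. This point is its centre, half-way up (16 mm above its underside); z up.
- board_round_large: Board of the large round die: round stub of diameter 34 mm in a round inlay of diameter 62 mm. Plywood board 96 x 96 x 8 mm, fixed on the bench, turned up to 0.4 rad; origin at the centre of its underside, z up. The pale wooden stub in its middle rises 16 mm above the board's top; the dark inlay is the die's outline. The die fits over the stub with 8 mm to spare all round and rests on the board's top.
- board_round_small: Board of the small round die: thin round stub of diameter 14 mm in a round inlay of diameter 40 mm. Plywood board 96 x 96 x 8 mm, fixed on the bench, turned up to 0.4 rad; origin at the centre of its underside, z up. The pale wooden stub in its middle rises 16 mm above the board's top; the dark inlay is the die's outline. The die fits over the stub with 8 mm to spare all round and rests on the board's top.
- board_square: Board of the square die: square stub 26 x 26 mm in a 52 mm square inlay, sides along the board's x and y axes. Plywood board 96 x 96 x 8 mm, fixed on the bench, turned up to 0.4 rad; origin at the centre of its underside, z up. The pale wooden stub in its middle rises 16 mm above the board's top; the dark inlay is the die's outline. The die fits over the stub with 8 mm to spare all round and rests on the board's top.
- board_oblong: Board of the oblong die: oblong stub, 44 mm along the board's x axis and 12 mm along its y axis, in an inlay 70 x 38 mm. Plywood board 96 x 96 x 8 mm, fixed on the bench, turned up to 0.4 rad; origin at the centre of its underside, z up. The pale wooden stub in its middle rises 16 mm above the board's top; the dark inlay is the die's outline. The die fits over the stub with 8 mm to spare all round and rests on the board's top.
- anvil_centre (a point): Small setting anvil, not a die: a solid dark steel disc, diameter 34 mm, 24 mm high. It stands among the dies and boards and stays there. This point is its centre, half-way up.
- glue_centre (a point): Small white glue bottle with a black cap, diameter 28 mm, 60 mm high. It stands among the dies and boards and stays there. This point is its centre, half-way up.

How it is judged:
By the outcome, as a careful person would: the job done as asked, in the order asked, and still so for the second after the job is handed in, with the robot touching nothing.
It also fails if it takes over 99 s, if anything falls off the work surface, if the arm or the gripper's body presses on something with over 40 N, if the wrist force passes 120 N, or if a joint passes its speed limit or range.

## Working session

There is one attempt and no reset: what is moved stays moved. The work goes in short steps, Python scripts to look and compute and a tool call to move; the robot and the scene stay as the last step left them, time stands still between calls to the robot, and variables do not carry over. Pictures are saved under pics/ and viewed, and the job is handed in when it is done.

Besides the shell and the picture viewer there is one more tool, called after "Request:" as a command line: name --argument value ..., lists and objects as JSON in quotes. drive_tool: Moves the arm, as the interface text tells. Its arguments: {"type":"object","properties":{"commands":{"type":"array","items":{"type":"array"}},"gripper":{"type":"number"}},"required":["commands"]}

```bash
mkdir -p pics; ls; python3 - <<'E'
from rig import *
import cv2,json,numpy as np
print(sense())
for n in("scene","top"):
    c=camera(n); cv2.imwrite(f"pics/{n}0.png",c["color"][...,::-1])
    print(n,c["intrinsics"],c["distortion"],c["origin"],c["attitude"])
E
```

```text
pics
{'time_s': 0.0, 'q': array([ 1.56973482e+00,  4.08107456e-02,  8.38067220e-02, -5.13567189e-04,
       -1.61551088e+00, -3.33682060e-01]), 'qvel': array([-6.48405836e-04, -4.94464364e-05, -1.10505756e-03,  1.13507578e-03,
        2.27781856e-03, -2.40799700e-03]), 'effort': array([ 2.96565786e-04, -3.68201458e+01,  3.47409511e+01,  6.93209276e+00,
       -5.35858475e-03,  1.10444912e-06]), 'ee_pos': array([0.19691079, 0.56636362, 0.20576748]), 'eef_rot': array([ 8.89901633e-04,  9.86027489e-01, -1.66580269e-01, -1.10746269e-04]), 'contact_force': array([ 0.17220821,  0.03980366, -1.04904484]), 'wrist_torque': array([ 0.01809835, -0.01318584, -0.01638858]), 'opening': 0.08531118278231362}
scene [[414.55968776   0.         254.34813334]
 [  0.         414.55968776 191.86442773]
 [  0.           0.           1.        ]] [-0.00131151  0.          0.          0.          0.        ] [ 1.15945966 -0.00604054  0.73282399] [-0.26359585  0.6592948   0.65277716 -0.26406359]
top [[362.5208189    0.         255.20675142]
 [  0.         362.5208189  192.77892463]
 [  0.           0.           1.        ]] [-0.01876363  0.          0.          0.          0.        ] [0.39532893 0.01034391 0.85915826] [ 0.05845147 -0.7024245   0.70704459 -0.05719433]
```

View pics/top0.png

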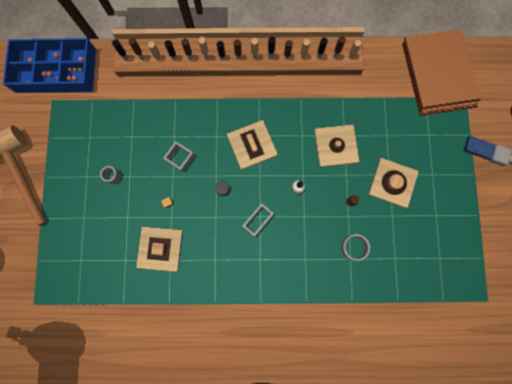

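View pics/scene0.png

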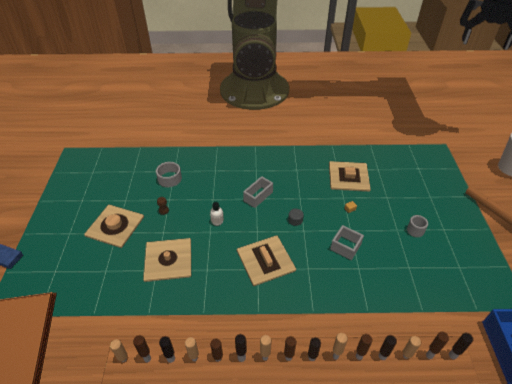

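```bash
cat > h.py <<'E'
from rig import *
import cv2,numpy as np
from scipy.spatial.transform import Rotation as R
class Cam:
    def __init__(s,n):
        c=camera(n); s.img=c["color"][...,::-1].copy(); s.K=np.array(c["intrinsics"]);s.d=np.array(c["distortion"])
        q=np.array(c["attitude"]); s.o=np.array(c["origin"]); s.R=R.from_quat(q[[1,2,3,0]]).as_matrix()
    def proj(s,P):
        P=np.atleast_2d(np.asarray(P,float)); rv=cv2.Rodrigues(s.R.T)[0]
        return cv2.projectPoints(P,rv,-s.R.T@s.o,s.K,s.d)[0][:,0]
    def ray(s,uv,z):
        p=cv2.undistortPoints(np.atleast_2d(np.asarray(uv,float))[:,None],s.K,s.d)[:,0]
        d=np.c_[p,np.ones(len(p))]@s.R.T
        return s.o+d*((z-s.o[2])/d[:,2])[:,None]
    def ortho(s,z,cx,cy,half,ppm):
        # image up = +x, left = +y
        n=int(2*half*ppm); i,j=np.mgrid[0:n,0:n]
        X=cx+half-(i+.5)/ppm; Y=cy+half-(j+.5)/ppm
        uv=s.proj(np.c_[X.ravel(),Y.ravel(),np.full(n*n,z)]).astype(np.float32)
        return cv2.remap(s.img,uv[:,0].reshape(n,n),uv[:,1].reshape(n,n),cv2.INTER_CUBIC)
E
python3 - <<'E'
from h import *
t=Cam("top")
pts=dict(ring_s=(110,174,.032),sq=(178,156,.032),ob=(258,220,.032),ring_l=(356,248,.032),b_ob=(252,145,.008),b_rs=(337,145,.008),b_rl=(394,183,.008),b_sq=(160,249,.008),anvil=(222,188,.024),glue=(299,186,.06),brown=(352,200,.02),yel=(167,202,.01))
C={k:t.ray(v[:2],v[2])[0] for k,v in pts.items()}
for k,v in C.items(): print(k,v.round(3),np.hypot(*v[:2]).round(3))
T=[]
for k in list(pts)[:8]:
    v=C[k]; im=t.ortho(v[2],v[0],v[1],.06,1600)
    cv2.putText(im,k,(2,12),0,.45,(255,255,255),1); T.append(im)
cv2.imwrite("pics/tiles.png",np.vstack([np.hstack(T[:4]),np.hstack(T[4:])]))
E
```

```text
ring_s [0.579 0.351 0.032] 0.677
sq [0.621 0.193 0.032] 0.65
ob [0.469 0.005 0.032] 0.469
ring_l [ 0.404 -0.215  0.032] 0.458
b_ob [0.654 0.018 0.008] 0.654
b_rs [ 0.653 -0.188  0.008] 0.679
b_rl [ 0.557 -0.321  0.008] 0.643
b_sq [0.405 0.234 0.008] 0.468
anvil [0.545 0.089 0.024] 0.552
glue [ 0.542 -0.087  0.06 ] 0.549
brown [ 0.515 -0.215  0.02 ] 0.558
yel [0.515 0.22  0.01 ] 0.56
```

View pics/tiles.png

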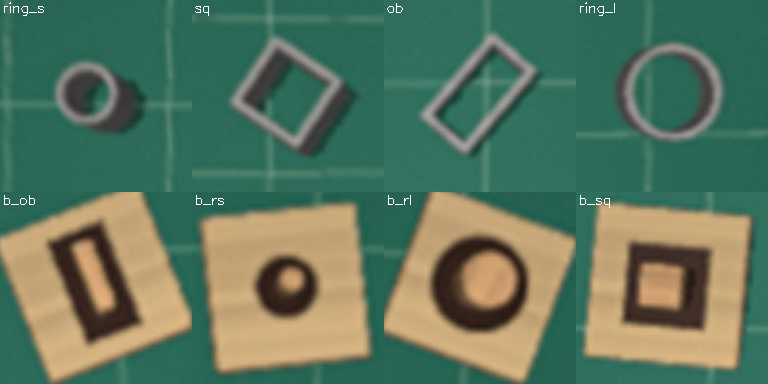

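```bash
cat > meas.py <<'E'
from h import *
PPM=4000
def fit(cam,name,z,cx,cy,half,kind):
    im=cam.ortho(z,cx,cy,half,PPM); hsv=cv2.cvtColor(im,cv2.COLOR_BGR2HSV); n=im.shape[0]
    H,S,V=[hsv[...,k].astype(int) for k in range(3)]
    if kind=="die": m=(S<60)&(V>118)
    elif kind=="board": m=(V>150)&(H<25)
    elif kind=="inlay": m=(V<110)&((H<25)|(H>160))
    m=m.astype(np.uint8)
    cs,_=cv2.findContours(m,cv2.RETR_EXTERNAL,cv2.CHAIN_APPROX_NONE)
    c=max(cs,key=cv2.contourArea)
    h=cv2.convexHull(c)
    r=cv2.minAreaRect(h); (ec,er)=cv2.minEnclosingCircle(h)
    b=cv2.boxPoints(r)
    W=lambda p:(cx+half-p[1]/PPM, cy+half-p[0]/PPM)
    bw=np.array([W(p) for p in b]); e1=bw[1]-bw[0]; e2=bw[2]-bw[1]
    if np.linalg.norm(e1)<np.linalg.norm(e2): e1,e2=e2,e1
    a=np.arctan2(e1[1],e1[0])
    M=cv2.moments(h)
    print(name,kind,"rect c",np.round(W(r[0]),4),"size",np.round([np.linalg.norm(e1),np.linalg.norm(e2)],4),"long-axis yaw",round(np.degrees(a),1),"circ c",np.round(W(ec),4),"D",round(2*er/PPM,4),"hullc",np.round(W((M['m10']/M['m00'],M['m01']/M['m00'])),4))
    cv2.drawContours(im,[h],-1,(0,0,255),2); 
    return im
E
python3 - <<'E'
from meas import *
t=Cam("top");T=[]
for k,z,x,y in [("ring_s",.032,.579,.351),("sq",.032,.621,.193),("ob",.032,.469,.005),("ring_l",.032,.404,-.215)]:
    T.append(fit(t,k,z,x,y,.045,"die"))
for k,z,x,y in [("ob",.008,.654,.018),("rs",.008,.653,-.188),("rl",.008,.557,-.321),("sq",.008,.405,.234)]:
    fit(t,k,z,x,y,.075,"board")
    T.append(fit(t,k,z,x,y,.045,"inlay"))
T=[cv2.resize(a,(200,200)) for a in T]
cv2.imwrite("pics/tiles2.png",np.vstack([np.hstack(T[:4]),np.hstack(T[4:])]))
E
```

```text
ring_s die rect c [0.5814 0.3577] size [0.038  0.0378] long-axis yaw -90.0 circ c [0.581  0.3574] D 0.0393 hullc [0.581  0.3577]
sq die rect c [0.6241 0.1942] size [0.0526 0.0521] long-axis yaw -33.7 circ c [0.624 0.194] D 0.0702 hullc [0.6241 0.1942]
ob die rect c [0.4708 0.0069] size [0.071  0.0381] long-axis yaw -40.6 circ c [0.4706 0.0065] D 0.0776 hullc [0.4709 0.0068]
ring_l die rect c [ 0.4064 -0.2169] size [0.0603 0.0598] long-axis yaw -45.0 circ c [ 0.4066 -0.2168] D 0.0616 hullc [ 0.4065 -0.2168]
ob board rect c [0.6569 0.0194] size [0.096  0.0957] long-axis yaw -68.2 circ c [0.6567 0.0193] D 0.132 hullc [0.6568 0.0194]
ob inlay rect c [0.6574 0.0196] size [0.0679 0.0362] long-axis yaw -158.2 circ c [0.6572 0.0196] D 0.0744 hullc [0.6574 0.0195]
rs board rect c [ 0.6529 -0.187 ] size [0.0962 0.096 ] long-axis yaw -84.2 circ c [ 0.6526 -0.1872] D 0.1313 hullc [ 0.6529 -0.1869]
rs inlay rect c [ 0.6532 -0.1875] size [0.0373 0.0371] long-axis yaw -116.6 circ c [ 0.6534 -0.1875] D 0.038 hullc [ 0.6535 -0.1875]
rl board rect c [ 0.5595 -0.3202] size [0.0958 0.0955] long-axis yaw -110.7 circ c [ 0.5595 -0.3198] D 0.1313 hullc [ 0.5595 -0.3202]
rl inlay rect c [ 0.5601 -0.3207] size [0.0595 0.0587] long-axis yaw -90.0 circ c [ 0.56  -0.321] D 0.0602 hullc [ 0.56  -0.321]
sq board rect c [0.4061 0.2367] size [0.0956 0.0954] long-axis yaw -5.4 circ c [0.4066 0.2367] D 0.132 hullc [0.4062 0.2367]
sq inlay rect c [0.4063 0.2372] size [0.0505 0.0502] long-axis yaw -95.4 circ c [0.4063 0.2369] D 0.0681 hullc [0.4064 0.2372]
```

View pics/tiles2.png

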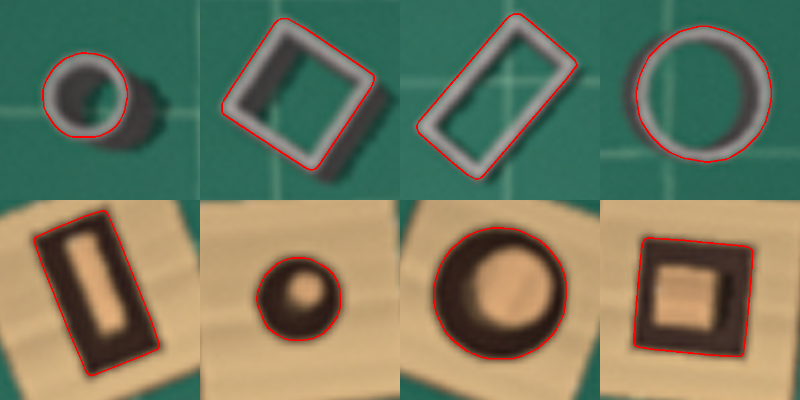

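```bash
python3 - <<'E'
from meas import *
t=Cam("scene");T=[]
for k,z,x,y in [("ring_s",.032,.581,.357),("sq",.032,.624,.194),("ob",.032,.469,.005),("ring_l",.032,.404,-.215)]:
    T.append(fit(t,k,z,x,y,.045,"die"))
for k,z,x,y in [("ob",.008,.654,.018),("rs",.008,.653,-.188),("rl",.008,.557,-.321),("sq",.008,.405,.234)]:
    T.append(fit(t,k,z,x,y,.075,"board"))
T=[cv2.resize(a,(200,200)) for a in T]
cv2.imwrite("pics/tiles3.png",np.vstack([np.hstack(T[:4]),np.hstack(T[4:])]))
E
```

```text
ring_s die rect c [0.5814 0.3562] size [0.036  0.0355] long-axis yaw -118.7 circ c [0.5809 0.3569] D 0.0375 hullc [0.581  0.3564]
sq die rect c [0.623  0.1936] size [0.0513 0.0505] long-axis yaw -34.2 circ c [0.6233 0.1934] D 0.0689 hullc [0.6232 0.1935]
ob die rect c [0.4708 0.0051] size [0.0684 0.0375] long-axis yaw -40.6 circ c [0.4708 0.0058] D 0.0746 hullc [0.4708 0.0053]
ring_l die rect c [ 0.4134 -0.24  ] size [0.0447 0.0131] long-axis yaw -165.0 circ c [ 0.4121 -0.2351] D 0.0447 hullc [ 0.4135 -0.2386]
ob board rect c [0.6585 0.019 ] size [0.0962 0.0947] long-axis yaw -158.1 circ c [0.6586 0.0187] D 0.1312 hullc [0.6585 0.0189]
rs board rect c [ 0.6549 -0.1874] size [0.0967 0.0949] long-axis yaw -173.8 circ c [ 0.6548 -0.1874] D 0.1324 hullc [ 0.6549 -0.1874]
rl board rect c [ 0.5619 -0.3207] size [0.0962 0.0953] long-axis yaw -20.6 circ c [ 0.5621 -0.3208] D 0.1322 hullc [ 0.5619 -0.3207]
sq board rect c [0.4075 0.2357] size [0.0971 0.095 ] long-axis yaw -5.1 circ c [0.407  0.2354] D 0.1314 hullc [0.4074 0.2356]
```

View pics/tiles3.png

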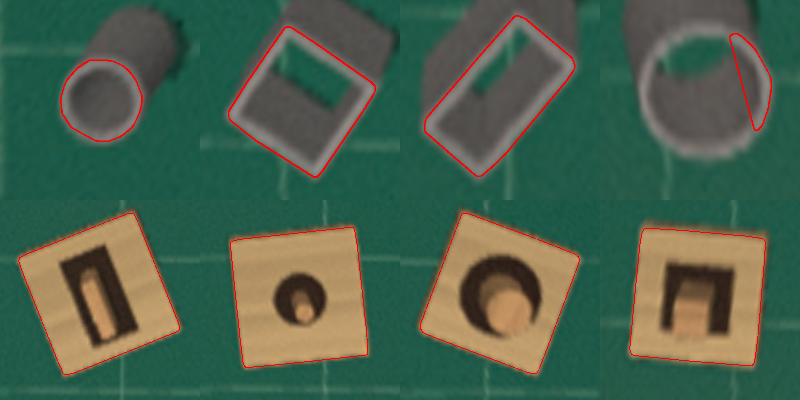

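```bash
cat > go.py <<'E'
import sys
from h import *
x,y,z,psi=map(float,sys.argv[1:5])
s=sense(); q=s["eef_rot"]; A=R.from_quat(np.array(q)[[1,2,3,0]])
psi=np.radians(psi)
B=R.from_matrix(np.c_[[np.cos(psi),np.sin(psi),0],[np.sin(psi),-np.cos(psi),0],[0,0,-1]])
xa=A.as_matrix()[:,0]
print("t",round(s["time_s"],2),"pos",np.round(s["ee_pos"],4),"psi",np.degrees(np.arctan2(xa[1],xa[0])).round(2),"q",np.round(s["q"],2),"F",np.round(s["contact_force"],1),"op",round(s["opening"],4))
d=A.inv().apply(np.array([x,y,z])-s["ee_pos"]); r=(A.inv()*B).as_rotvec()
print("shift",np.round(d,4),"len",np.linalg.norm(d).round(3),"rot",np.round(r,3),"deg",np.degrees(np.linalg.norm(r)).round(1))
E
python3 go.py .581 .357 .11 -19.2; python3 go.py .581 .357 .004 -19.2
```

```text
t 0.25 pos [0.1971 0.5666 0.2063] psi -19.18 q [ 1.57  0.04  0.08 -0.   -1.62 -0.33] F [-0.1  0.3  0.5] op 0.0854
shift [0.4315 0.0717 0.0964] len 0.448 rot [ 0.001 -0.     0.   ] deg 0.1
t 0.25 pos [0.1971 0.5666 0.2063] psi -19.18 q [ 1.57  0.04  0.08 -0.   -1.62 -0.33] F [-0.1  0.3  0.5] op 0.0854
shift [0.4315 0.0716 0.2024] len 0.482 rot [ 0.001 -0.     0.   ] deg 0.1
```

Request:
drive_tool --commands '[[[0.04,0.007,0.009],[0,0,0]],[[0.085,0.014,0.019],[0,0,0]],[[0.13,0.0215,0.029],[0,0,0]],[[0.175,0.029,0.039],[0,0,0]],[[0.22,0.0365,0.049],[0,0,0]]]' --gripper 100

```text
time_s: 0.75
ee_pos: [0.3942, 0.4588, 0.1574]
eef_rot: [-0.0, 0.986, -0.166, 0.0]
contact_force: [-0.3, 0.9, -0.2]
opening: 0.0856
```

Request:
drive_tool --commands '[[[0.045,0.0075,0.01],[0,0,0]],[[0.09,0.015,0.02],[0,0,0]],[[0.135,0.0225,0.03],[0,0,0]],[[0.18,0.03,0.04],[0,0,0]],[[0.2115,0.035,0.047],[0,0,0]]]'

```text
time_s: 1.25
ee_pos: [0.583, 0.3552, 0.1094]
eef_rot: [0.001, 0.986, -0.167, -0.0]
contact_force: [-0.4, 1.4, -0.5]
opening: 0.0853
```

```bash
python3 go.py .581 .357 .004 -19.2
```

```text
t 1.25 pos [0.583  0.3552 0.1094] psi -19.28 q [ 0.84  0.27  0.16  0.   -1.47  0.4 ] F [-0.4  1.4 -0.5] op 0.0853
shift [-0.0024 -0.0011  0.1054] len 0.105 rot [ 0.001  0.001 -0.001] deg 0.1
```

Request:
drive_tool --commands '[[[-0.001,-0.0005,0.03],[0,0,0]],[[-0.002,-0.001,0.06],[0,0,0]],[[-0.002,-0.001,0.08],[0,0,0]],[[-0.002,-0.001,0.09],[0,0,0]],[[-0.002,-0.001,0.095],[0,0,0]]]'

```text
time_s: 1.75
ee_pos: [0.5794, 0.3586, 0.0148]
eef_rot: [0.001, 0.986, -0.167, -0.0]
contact_force: [-0.0, 0.3, 0.1]
opening: 0.0859
```

```bash
python3 go.py .581 .357 .004 -19.2;python3 - <<'E'
from h import *
s=Cam("scene"); u=s.proj([[.581,.357,.03]])[0].astype(int); print(u)
cv2.imwrite("pics/g1.png",cv2.resize(s.img[u[1]-60:u[1]+60,max(0,u[0]-80):u[0]+80],None,fx=5,fy=5,interpolation=cv2.INTER_CUBIC))
E
```

```text
t 1.75 pos [0.5794 0.3586 0.0148] psi -19.18 q [ 0.85  0.31  0.04  0.   -1.3   0.39] F [-0.   0.3  0.1] op 0.0859
shift [0.0021 0.001  0.0108] len 0.011 rot [0.001 0.    0.   ] deg 0.1
[419 221]
```

View pics/g1.png

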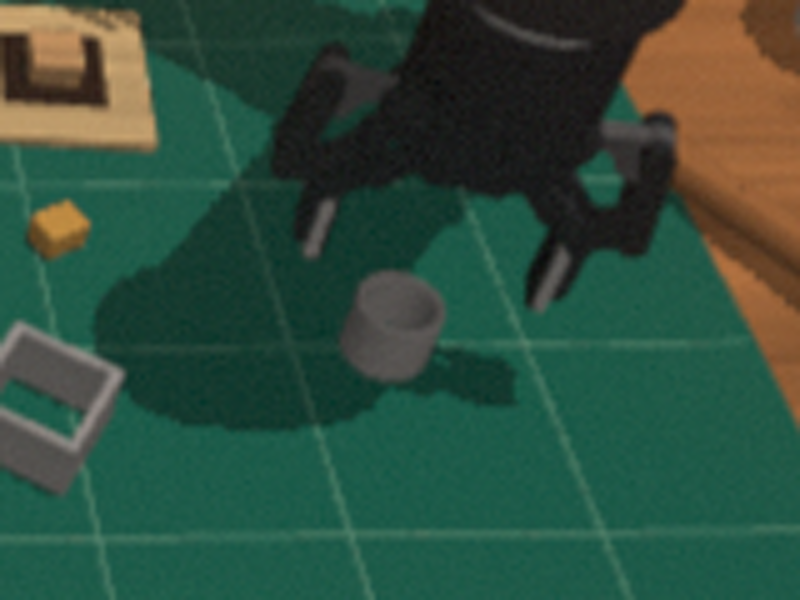

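```bash
python3 - <<'E'
from h import *
s=Cam("scene")
im=cv2.resize(s.img[161:281,339:499],None,fx=5,fy=5,interpolation=cv2.INTER_CUBIC)
p=np.array(sense()["ee_pos"]); psi=np.radians(-19.2); jy=np.array([np.sin(psi),-np.cos(psi),0])
def dot(P,c):
    u=(s.proj(P)[0]+.5-[339,161])*5; cv2.circle(im,tuple(int(a) for a in u),4,c,-1); print(u.round())
for h in (0,.013,.032,.05):
    for e in(-.0425,0,.0425): dot(p+jy*e+[0,0,h],(0,0,255) if h==.013 else (255,200,0))
dot([.581,.357,.032],(0,255,255))
cv2.imwrite("pics/g2.png",im)
E
```

```text
[498. 349.]
[398. 325.]
[299. 302.]
[507. 330.]
[406. 307.]
[307. 283.]
[521. 302.]
[418. 278.]
[317. 255.]
[535. 275.]
[431. 251.]
[328. 227.]
[404. 304.]
```

View pics/g2.png

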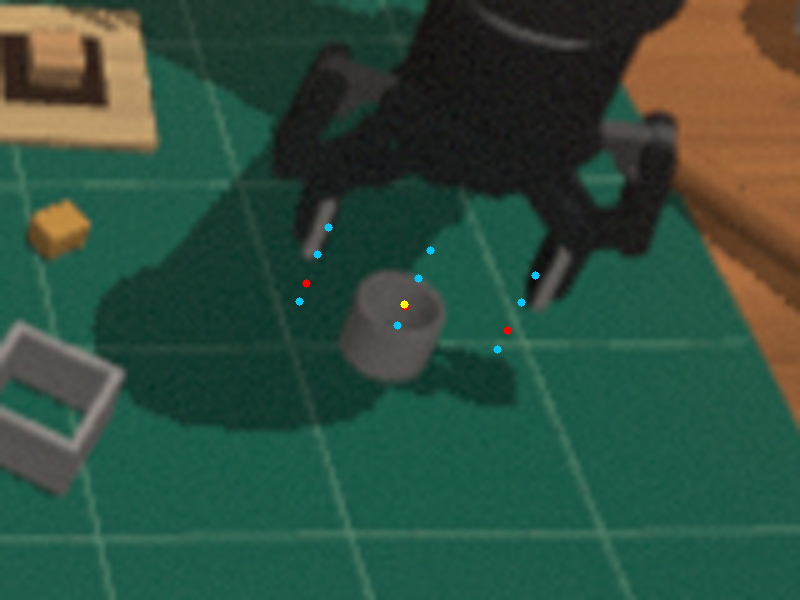

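Request:
drive_tool --commands '[[[0.001,0.0005,0.004],[0,0,0]],[[0.002,0.001,0.008],[0,0,0]],[[0.002,0.001,0.0105],[0,0,0]],[[0.002,0.001,0.0105],[0,0,0]],[[0.002,0.001,0.0105],[0,0,0]]]' --gripper 60

```text
time_s: 2.35
ee_pos: [0.5812, 0.3573, 0.0054]
eef_rot: [0.0, 0.986, -0.167, 0.0]
contact_force: [-0.4, -1.2, 0.6]
opening: 0.0513
```

```bash
python3 go.py .581 .357 .004 -19.2;cat > look.py <<'E'
import sys
from h import *
n,x,y,z,name=sys.argv[1],*map(float,sys.argv[2:5]),sys.argv[5]
s=Cam(n); u=s.proj([[x,y,z]])[0]; a,b=int(u[0])-64,int(u[1])-48
a=min(max(a,0),512-128); b=min(max(b,0),384-96)
im=cv2.resize(s.img[b:b+96,a:a+128],None,fx=6,fy=6,interpolation=cv2.INTER_CUBIC)
S=sense(); p=np.array(S["ee_pos"]); A=R.from_quat(np.array(S["eef_rot"])[[1,2,3,0]]).as_matrix()
for h in (0,.01,.02):
  for e in (-1,0,1):
    v=(s.proj(p+A[:,1]*e*S["opening"]/2+[0,0,h])[0]+.5-[a,b])*6; cv2.circle(im,tuple(int(k) for k in v),3,(0,0,255) if h==0 else (255,200,0),-1)
cv2.imwrite("pics/"+name,im); print("origin",a,b)
E
python3 look.py scene .581 .357 .03 g3.png
```

```text
t 2.35 pos [0.5812 0.3573 0.0054] psi -19.18 q [ 0.84  0.32  0.03  0.   -1.28  0.39] F [-0.4 -1.2  0.6] op 0.0513
shift [-0.0001  0.0004  0.0014] len 0.001 rot [ 0. -0.  0.] deg 0.0
origin 355 173
```

View pics/g3.png

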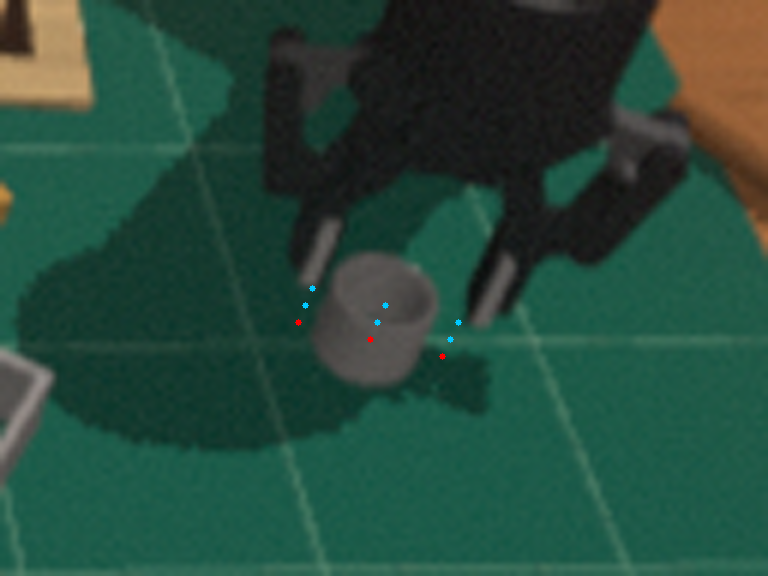

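```bash
python3 look.py top .581 .357 .03 g4.png
```

```text
origin 43 125
```

View pics/g4.png

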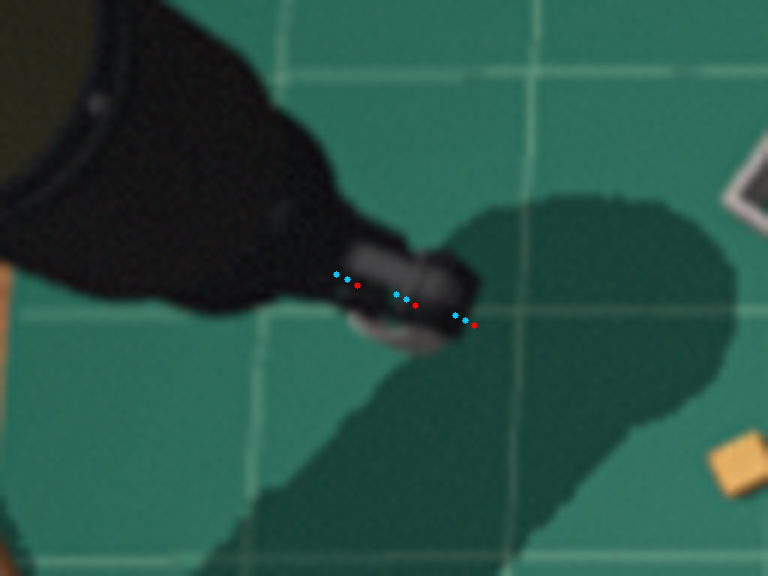

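```bash
python3 - <<'E'
from h import *
s=Cam("top"); im=s.img[150:200,85:145].astype(float)
im=np.clip(255*(im/255)**.45,0,255).astype(np.uint8)
im=cv2.resize(im,None,fx=12,fy=12,interpolation=cv2.INTER_CUBIC)
P=[.581,.357]
for z,c in((.032,(0,255,255)),(0.0,(255,0,255))):
    a=np.linspace(0,6.28,60); u=(s.proj(np.c_[P[0]+.019*np.cos(a),P[1]+.019*np.sin(a),a*0+z])+.5-[85,150])*12
    cv2.polylines(im,[u.astype(int)],True,c,1)
cv2.imwrite("pics/g5.png",im)
E
```

```text
(no output)
```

View pics/g5.png

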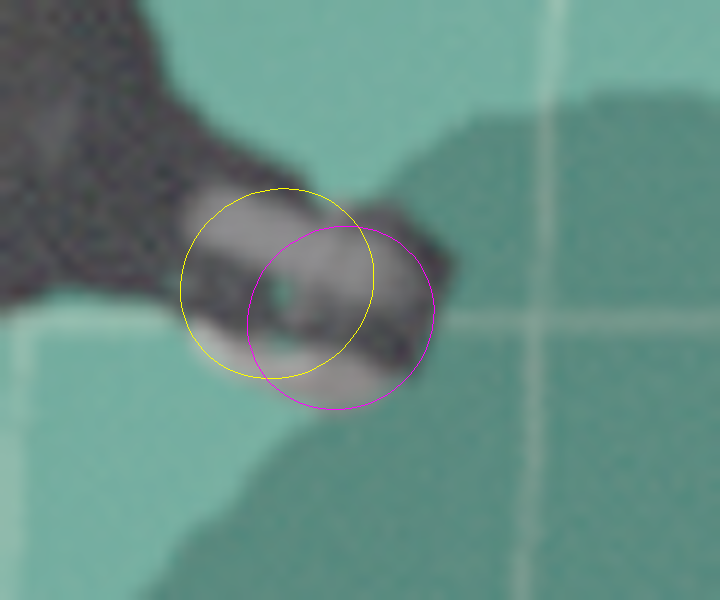

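```bash
cat > pads.py <<'E'
import sys
from h import *
hs=[float(a) for a in sys.argv[2:]]; out=[]
S=sense(); p=np.array(S["ee_pos"]); A=R.from_quat(np.array(S["eef_rot"])[[1,2,3,0]]).as_matrix()
for n in("scene","top"):
    s=Cam(n); u=s.proj(p+[0,0,.02])[0]; a,b=int(u[0])-25,int(u[1])-25
    for h in hs:
        im=np.clip(255*(s.img[b:b+50,a:a+50]/255.)**.5,0,255).astype(np.uint8)
        im=cv2.resize(im,None,fx=7,fy=7,interpolation=cv2.INTER_CUBIC)
        for e in(-1,1):
            c=[p+A[:,0]*dx+A[:,1]*e*S["opening"]/2+[0,0,h+dz] for dx,dz in((-.011,0),(.011,0),(.011,.03),(-.011,.03))]
            v=((s.proj(np.array(c))+.5-[a,b])*7).astype(int)
            cv2.polylines(im,[v],True,(0,0,255) if e<0 else (0,255,255),1)
        out.append(im)
k=len(hs)
cv2.imwrite("pics/"+sys.argv[1],np.vstack([np.hstack(out[:k]),np.hstack(out[k:])]))
E
python3 pads.py g6.png .003 .02
```

```text
(no output)
```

View pics/g6.png

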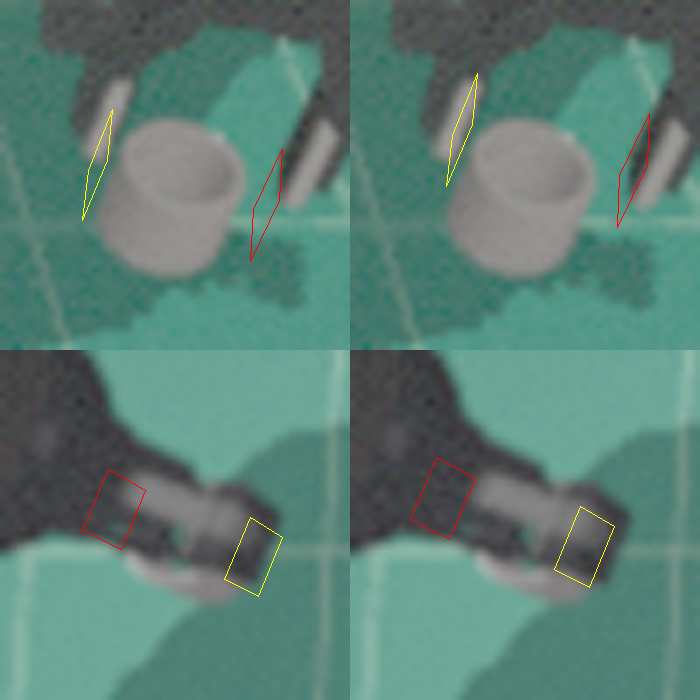

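Request:
drive_tool --commands '[[[0,0,0],[0,0,0]],[[0,0,0],[0,0,0]],[[0,0,0],[0,0,0]],[[0,0,0],[0,0,0]],[[0,0,0],[0,0,0]]]' --gripper 0

```text
time_s: 3.1
ee_pos: [0.5814, 0.3574, 0.0061]
eef_rot: [-0.0, 0.986, -0.167, 0.0]
contact_force: [-2.0, -1.6, 5.3]
opening: 0.031
```

```bash
python3 go.py .581 .357 .004 -19.2; python3 pads.py g7.png 0 .02
```

```text
t 3.1 pos [0.5814 0.3574 0.0061] psi -19.18 q [ 0.84  0.32  0.03  0.   -1.28  0.39] F [-2.  -1.6  5.3] op 0.031
shift [-0.0003  0.0006  0.0021] len 0.002 rot [-0.    -0.001  0.   ] deg 0.1
```

View pics/g7.png

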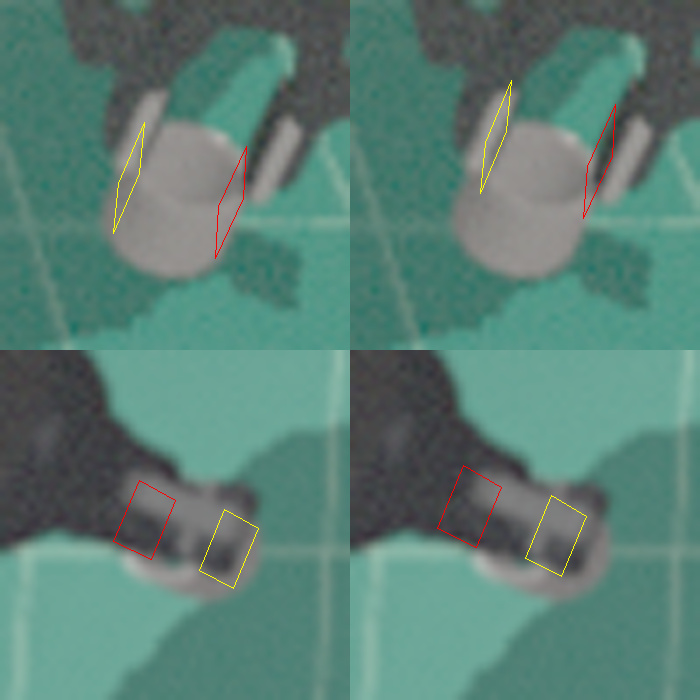

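```bash
python3 - <<'E'
from h import *
o=[]
for n in("scene","top"):
    s=Cam(n); u=s.proj([.581,.357,.03])[0]; a,b=int(u[0])-24,int(u[1])-24
    im=np.clip(255*(s.img[b:b+48,a:a+48]/255.)**.5,0,255).astype(np.uint8)
    o.append(cv2.resize(im,None,fx=8,fy=8,interpolation=cv2.INTER_CUBIC))
cv2.imwrite("pics/g8.png",np.hstack(o)); S=sense(); print(S["opening"],S["contact_force"],S["wrist_torque"],S["ee_pos"])
E
```

```text
0.030900250491399474 [-1.04479531 -1.30166633  6.00370957] [-0.34056906  0.56981432 -0.07000002] [0.58147184 0.35744671 0.00610006]
```

View pics/g8.png

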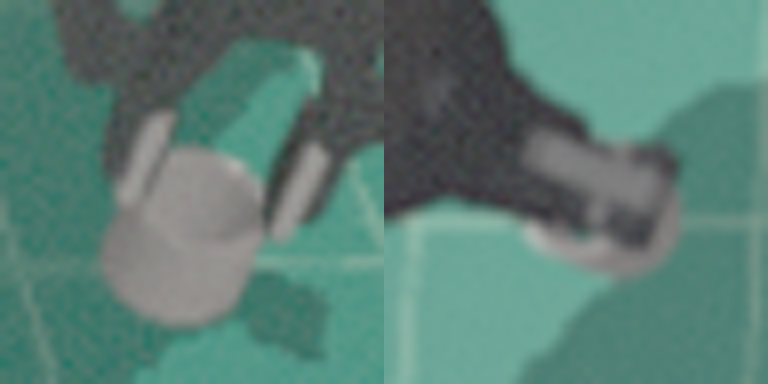

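Request:
drive_tool --commands '[[[0,0,0],[0,0,0]],[[0,0,0],[0,0,0]],[[0,0,-0.01],[0,0,0]],[[0,0,-0.03],[0,0,0]],[[0,0,-0.05],[0,0,0]]]' --gripper 80

```text
time_s: 3.8
ee_pos: [0.581, 0.3571, 0.0559]
eef_rot: [0.0, 0.986, -0.167, -0.0]
contact_force: [0.7, 0.3, 0.4]
opening: 0.0684
```

```bash
python3 go.py .581 .357 .004 -19.2;  python3 - <<'E'
from h import *
o=[]
for n in("scene","top"):
    s=Cam(n); u=s.proj([.581,.357,.05])[0]; a,b=int(u[0])-30,int(u[1])-30
    im=np.clip(255*(s.img[b:b+60,a:a+60]/255.)**.5,0,255).astype(np.uint8)
    o.append(cv2.resize(im,None,fx=6,fy=6,interpolation=cv2.INTER_CUBIC))
cv2.imwrite("pics/g9.png",np.hstack(o))
E
```

```text
t 3.8 pos [0.581  0.3571 0.0559] psi -19.18 q [ 0.84  0.29  0.09  0.   -1.37  0.39] F [0.7 0.3 0.4] op 0.0684
shift [0.     0.0001 0.0519] len 0.052 rot [0.001 0.    0.   ] deg 0.1
```

View pics/g9.png

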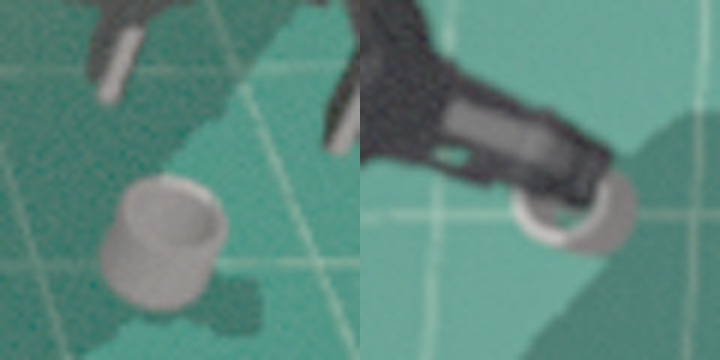

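Request:
drive_tool --commands '[[[0,0,-0.02],[0,0,0]],[[0,0,-0.04],[0,0,0]],[[0,0,-0.04],[0,0,0]],[[0,0,-0.04],[0,0,0]],[[0,0,-0.04],[0,0,0]]]' --gripper 0

```text
time_s: 4.4
ee_pos: [0.5806, 0.3571, 0.0939]
eef_rot: [0.001, 0.986, -0.167, -0.001]
contact_force: [0.4, 0.2, 0.4]
opening: 0.0001
```

Request:
drive_tool --commands '[[[0,0,0],[0,0,0]],[[0,0,0],[0,0,0]],[[0,0,0],[0,0,0]],[[0,0,0],[0,0,0]],[[0,0,0],[0,0,0]]]'

```text
time_s: 4.9
ee_pos: [0.5812, 0.3573, 0.0952]
eef_rot: [0.0, 0.986, -0.167, -0.0]
contact_force: [0.4, -0.7, -0.4]
opening: -0.0001
```

```bash
python3 go.py .581 .357 .004 -19.2;  python3 - <<'E'
from h import *
o=[]
p=np.array(sense()["ee_pos"])
for n in("scene","top"):
    s=Cam(n); u=s.proj(p)[0]; a,b=int(u[0])-30,int(u[1])-30
    im=np.clip(255*(s.img[b:b+60,a:a+60]/255.)**.5,0,255).astype(np.uint8)
    im=cv2.resize(im,None,fx=6,fy=6,interpolation=cv2.INTER_CUBIC)
    for h in(0,.01,.02,.03):
        v=(s.proj(p+[0,0,h])[0]+.5-[a,b])*6; cv2.circle(im,(int(v[0]),int(v[1])),3,(0,0,255) if h==0 else (255,255,0),-1)
    o.append(im)
cv2.imwrite("pics/g10.png",np.hstack(o))
E
```

```text
t 4.9 pos [0.5812 0.3573 0.0952] psi -19.18 q [ 0.84  0.27  0.14  0.   -1.44  0.39] F [ 0.4 -0.7 -0.4] op -0.0001
shift [-0.      0.0004  0.0912] len 0.091 rot [ 0. -0.  0.] deg 0.0
```

View pics/g10.png

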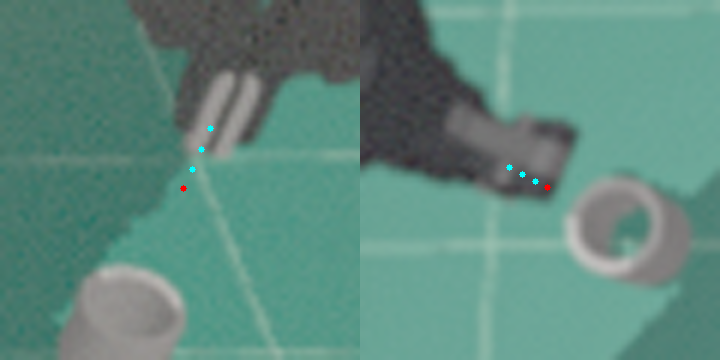

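```bash
python3 - <<'E'
from h import *
from scipy.optimize import least_squares
p=np.array(sense()["ee_pos"]); A=R.from_quat(np.array(sense()["eef_rot"])[[1,2,3,0]]).as_matrix()
obs={}
o=[]
for n in("scene","top"):
    s=Cam(n); u=s.proj(p)[0]; a,b=int(u[0])-30,int(u[1])-30; obs[n]=(s,a,b); print(n,a,b)
    im=np.clip(255*(s.img[b+5:b+45,a+10:a+50]/255.)**.5,0,255).astype(np.uint8)
    o.append(cv2.resize(im,None,fx=10,fy=10,interpolation=cv2.INTER_CUBIC))
cv2.imwrite("pics/g11.png",np.hstack(o))
s,a,b=obs["scene"]; t,c,d=obs["top"]
ps=np.array([208/6+a-.5,153/6+b-.5]); pt=np.array([(562-360)/6+c-.5,160/6+d-.5])
f=lambda X:np.r_[s.proj(X)[0]-ps,t.proj(X)[0]-pt]
r=least_squares(f,p,x_scale=.01); print(r.x-p,(r.x-p)@A,r.fun)
E
```

```text
scene 398 171
top 65 136
[ 0.005985   -0.00685607  0.02177496] [ 0.00790661  0.00451069 -0.02177416] [-3.35143222  0.90888292 -3.52706207 -0.60806234]
```

View pics/g11.png

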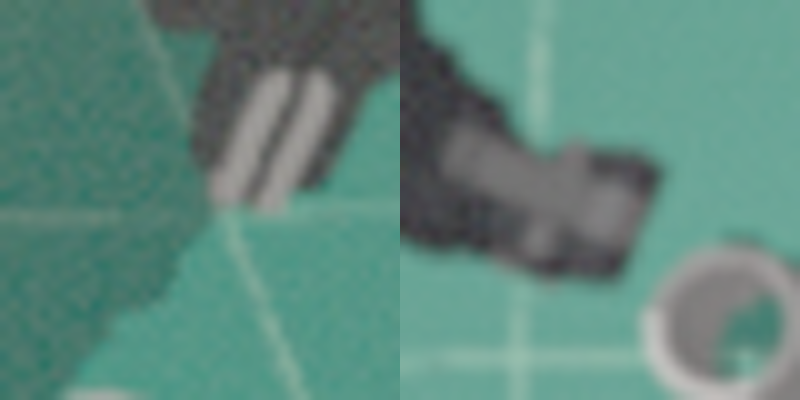

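```bash
python3 - <<'E'
from h import *
S=sense();p=np.array(S["ee_pos"]); A=R.from_quat(np.array(S["eef_rot"])[[1,2,3,0]]).as_matrix()
s=Cam("scene");t=Cam("top")
for h in(0,.01,.015,.02,.025,.03):
    a=(s.proj(p+A[:,0]*.011+[0,0,h])[0]+.5-[408,176])*10
    b=(t.proj(p+A[:,1]*.0145+[0,0,h])[0]+.5-[75,141])*10
    print(h,"scene",a.round(),"(obs 238,207)  top",b.round(),"(obs 238,222)")
E
```

```text
0 scene [204. 302.] (obs 238,207)  top [273. 283.] (obs 238,222)
0.01 scene [218. 269.] (obs 238,207)  top [254. 273.] (obs 238,222)
0.015 scene [226. 252.] (obs 238,207)  top [244. 267.] (obs 238,222)
0.02 scene [233. 236.] (obs 238,207)  top [234. 262.] (obs 238,222)
0.025 scene [241. 219.] (obs 238,207)  top [223. 256.] (obs 238,222)
0.03 scene [248. 202.] (obs 238,207)  top [213. 251.] (obs 238,222)
```

Request:
drive_tool --commands '[[[0,0,0],[0,0,0]],[[0,0,0.01],[0,0,0]],[[0,0,0.04],[0,0,0]],[[0,0,0.08],[0,0,0]],[[0,0,0.107],[0,0,0]]]' --gripper 80

```text
time_s: 5.7
ee_pos: [0.5798, 0.3565, -0.0156]
eef_rot: [0.001, 0.986, -0.167, -0.001]
contact_force: [-1.1, -2.4, -0.2]
opening: 0.0686
```

Request:
drive_tool --commands '[[[0,0,0],[0,0,0]],[[0,0,0],[0,0,0]],[[0,0,0],[0,0,0]],[[0,0,0],[0,0,0]],[[0,0,0.003],[0,0,0]]]' --gripper 55

```text
time_s: 6.2
ee_pos: [0.5821, 0.3582, -0.0125]
eef_rot: [-0.001, 0.986, -0.167, 0.001]
contact_force: [-0.6, -0.3, -0.4]
opening: 0.0469
```

```bash
python3 go.py .581 .357 -.018 -19.2;  python3 pads.py g12.png .022 .026
```

```text
t 6.2 pos [ 0.5821  0.3582 -0.0125] psi -19.18 q [ 0.84  0.33  0.01  0.   -1.25  0.39] F [-0.6 -0.3 -0.4] op 0.0469
shift [-0.0007  0.0015  0.0055] len 0.006 rot [-0.003 -0.002  0.   ] deg 0.2
```

View pics/g12.png

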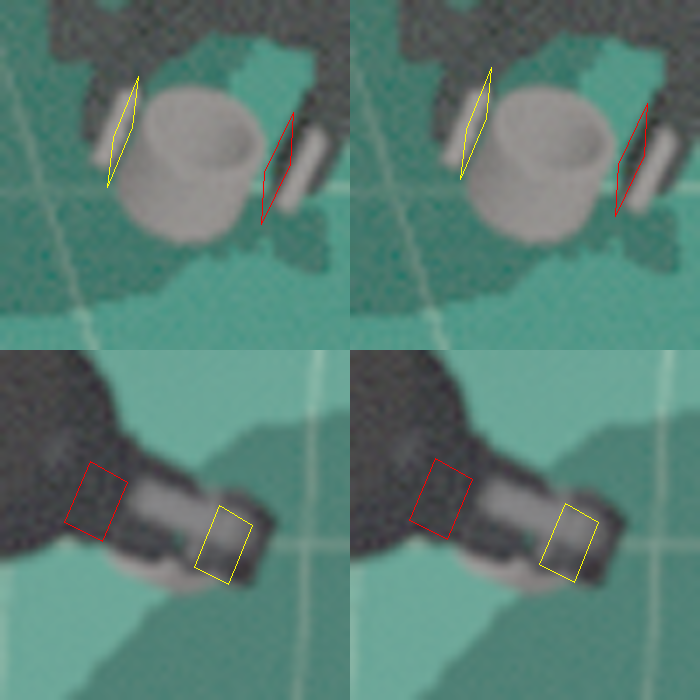

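Request:
drive_tool --commands '[[[-0.0005,0.001,0.002],[0,0,0]],[[-0.0005,0.001,0.004],[0,0,0]],[[-0.0005,0.001,0.0065],[0,0,0]],[[-0.0005,0.001,0.0065],[0,0,0]],[[-0.0005,0.001,0.0065],[0,0,0]]]'

```text
time_s: 6.8
ee_pos: [0.5803, 0.3565, -0.0214]
eef_rot: [0.0, 0.986, -0.167, -0.0]
contact_force: [0.5, 0.4, 0.8]
opening: 0.0468
```

Request:
drive_tool --commands '[[[0,0,0],[0,0,0]],[[0,0,0],[0,0,0]],[[0,0,0],[0,0,0]],[[0,0,0],[0,0,0]],[[0,0,0],[0,0,0]]]' --gripper 0

```text
time_s: 7.3
ee_pos: [0.5806, 0.3568, -0.0208]
eef_rot: [-0.0, 0.986, -0.167, 0.0]
contact_force: [-0.3, -0.7, 2.3]
opening: 0.035
```

```bash
python3 go.py .581 .357 .11 -19.2;  python3 pads.py g13.png .022 .026
```

```text
t 7.3 pos [ 0.5806  0.3568 -0.0208] psi -19.17 q [ 0.84  0.33  0.    0.   -1.24  0.39] F [-0.3 -0.7  2.3] op 0.035
shift [ 0.0004 -0.0004 -0.1308] len 0.131 rot [-0.001 -0.     0.   ] deg 0.0
```

View pics/g13.png

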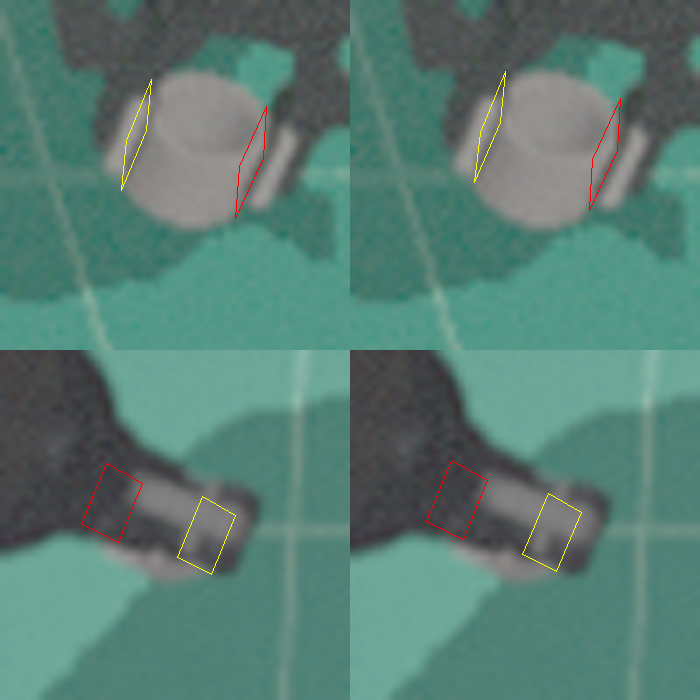

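Request:
drive_tool --commands '[[[0,0,0],[0,0,0]],[[0,0,-0.005],[0,0,0]],[[0,0,-0.015],[0,0,0]],[[0,0,-0.03],[0,0,0]],[[0,0,-0.04],[0,0,0]]]'

```text
time_s: 7.9
ee_pos: [0.5809, 0.3568, 0.0209]
eef_rot: [-0.0, 0.986, -0.167, 0.001]
contact_force: [0.1, 0.1, -1.2]
opening: 0.0355
```

```bash
python3 go.py .581 .357 .11 -19.2;  python3 pads.py g14.png .022 .026
```

```text
t 7.9 pos [0.5809 0.3568 0.0209] psi -19.18 q [ 0.84  0.3   0.04  0.   -1.31  0.39] F [ 0.1  0.1 -1.2] op 0.0355
shift [ 0.0001 -0.0003 -0.0891] len 0.089 rot [-0.001 -0.001  0.   ] deg 0.1
```

View pics/g14.png

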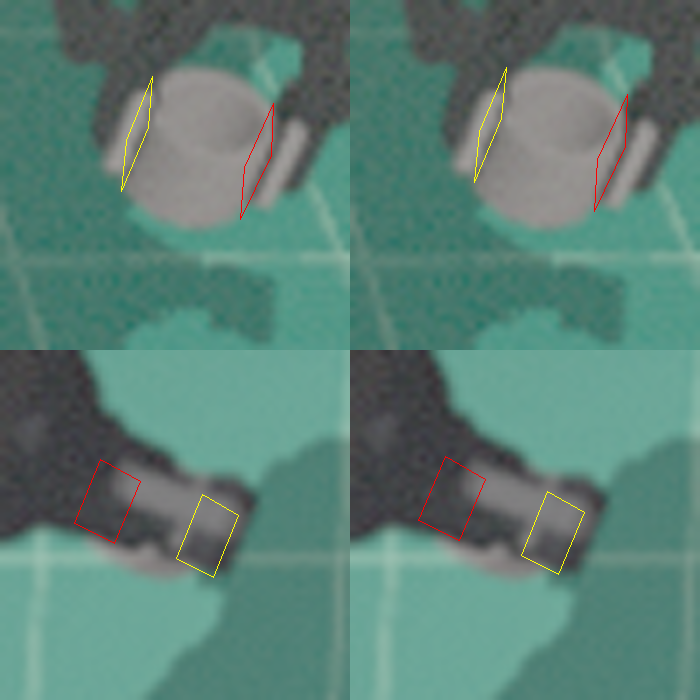

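```bash
cat > rim.py <<'E'
import sys
from h import *
# overlay hypothesised die rim: kind x y ztop yaw name
kind,x,y,z,yaw,name=sys.argv[1],*map(float,sys.argv[2:6]),sys.argv[6]
o=[]
def shape(f=1,zz=0):
    if kind[0]=='r':
        r={'rs':.019,'rl':.030}[kind]-(.004 if f<1 else 0); a=np.linspace(0,2*np.pi,60); P=np.c_[r*np.cos(a),r*np.sin(a)]
    else:
        w,h={'sq':(.025,.025),'ob':(.034,.018)}[kind]; k=.004 if f<1 else 0
        P=np.array([[w-k,h-k],[-w+k,h-k],[-w+k,-h+k],[w-k,-h+k]])
    c,s=np.cos(np.radians(yaw)),np.sin(np.radians(yaw)); P=P@np.array([[c,s],[-s,c]])
    return np.c_[P[:,0]+x,P[:,1]+y,np.full(len(P),zz)]
for n in("scene","top"):
    s=Cam(n); u=s.proj([x,y,z])[0]; a,b=int(u[0])-25,int(u[1])-25
    im=np.clip(255*(s.img[b:b+50,a:a+50]/255.)**.6,0,255).astype(np.uint8)
    im=cv2.resize(im,None,fx=8,fy=8,interpolation=cv2.INTER_CUBIC); o.append(im.copy())
    for f,zz,c in((1,z,(0,255,255)),(.5,z,(0,255,255)),(1,z-.032,(255,0,255))):
        v=((s.proj(shape(f,zz))+.5-[a,b])*8).astype(int); cv2.polylines(im,[v],True,c,1)
    o[-1]=im
cv2.imwrite("pics/"+name,np.hstack(o))
E
python3 rim.py rs .581 .357 .0737 0 g15.png
```

```text
(no output)
```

View pics/g15.png

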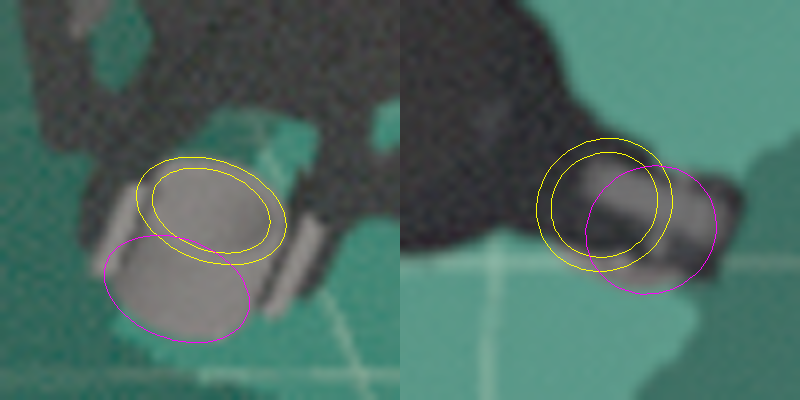

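```bash
python3 go.py .6538 -.1872 .085 -19.2
```

```text
t 8.1 pos [0.5804 0.3568 0.0192] psi -19.19 q [ 0.84  0.3   0.04 -0.   -1.3   0.39] F [-0.5 -0.7 -1.7] op 0.0356
shift [ 0.2481  0.4896 -0.0662] len 0.553 rot [-0.001 -0.     0.   ] deg 0.1
```

Request:
drive_tool --commands '[[[0,0,-0.02],[0,0,0]],[[0.005,0.01,-0.045],[0,0,0]],[[0.017,0.033,-0.06],[0,0,0]],[[0.033,0.065,-0.066],[0,0,0]],[[0.052,0.102,-0.066],[0,0,0]]]'

```text
time_s: 8.6
ee_pos: [0.596, 0.2429, 0.0854]
eef_rot: [-0.0, 0.986, -0.166, 0.0]
contact_force: [1.4, -0.9, -1.1]
opening: 0.0354
```

Request:
drive_tool --commands '[[[0.02,0.04,0],[0,0,0]],[[0.04,0.08,0],[0,0,0]],[[0.06,0.12,0],[0,0,0]],[[0.08,0.159,0],[0,0,0]],[[0.1,0.198,0],[0,0,0]]]'

```text
time_s: 9.1
ee_pos: [0.6249, 0.0215, 0.0841]
eef_rot: [0.0, 0.986, -0.167, -0.001]
contact_force: [0.5, -0.5, -1.3]
opening: 0.0355
```

Request:
drive_tool --commands '[[[0.02,0.04,0],[0,0,0]],[[0.04,0.08,0],[0,0,0]],[[0.06,0.12,0],[0,0,0]],[[0.08,0.158,0],[0,0,0]],[[0.0955,0.1885,0],[0,0,0]]]'

```text
time_s: 9.6
ee_pos: [0.6531, -0.1885, 0.0838]
eef_rot: [0.0, 0.986, -0.167, -0.001]
contact_force: [0.5, 0.9, -1.2]
opening: 0.0355
```

```bash
python3 go.py .6538 -.1872 -.012 -19.2; python3 rim.py rs .6538 -.1872 .138 0 a1.png
```

```text
t 9.6 pos [ 0.6531 -0.1885  0.0838] psi -19.25 q [ 0.01  0.27  0.12 -0.   -1.42  1.22] F [ 0.5  0.9 -1.2] op 0.0355
shift [ 0.0004 -0.0015  0.0958] len 0.096 rot [ 0.     0.001 -0.001] deg 0.1
```

View pics/a1.png

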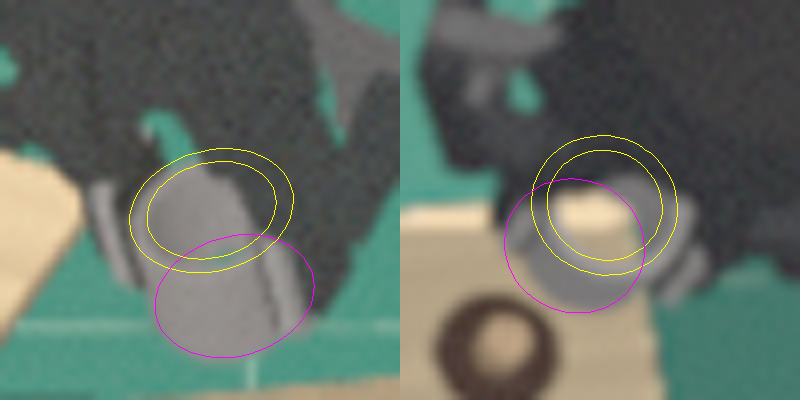

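Request:
drive_tool --commands '[[[0.0005,-0.0013,0.025],[0,0,0]],[[0.0005,-0.0013,0.05],[0,0,0]],[[0.0005,-0.0013,0.065],[0,0,0]],[[0.0005,-0.0013,0.073],[0,0,0]],[[0.0005,-0.0013,0.073],[0,0,0]]]'

```text
time_s: 10.2
ee_pos: [0.6538, -0.1847, 0.0105]
eef_rot: [0.0, 0.986, -0.166, -0.001]
contact_force: [-0.3, -0.3, -1.2]
opening: 0.0354
```

```bash
python3 go.py .6538 -.1872 -.012 -19.2; python3 rim.py rs .6538 -.1872 .0625 0 a2.png
```

```text
t 10.2 pos [ 0.6538 -0.1847  0.0105] psi -19.16 q [ 0.02  0.31  0.03  0.   -1.29  1.22] F [-0.3 -0.3 -1.2] op 0.0354
shift [0.0008 0.0023 0.0225] len 0.023 rot [0.001 0.002 0.001] deg 0.1
```

View pics/a2.png

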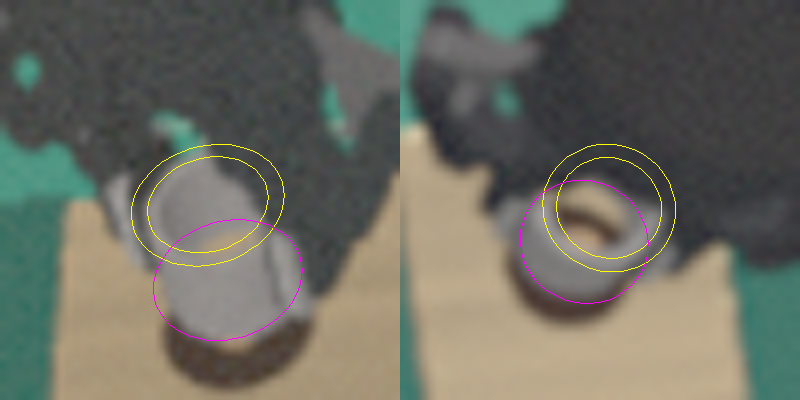

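Request:
drive_tool --commands '[[[0.0007,0.002,0],[0,0,0]],[[0.0007,0.002,0],[0,0,0]],[[0.0007,0.002,0.006],[0,0,0]],[[0.0007,0.002,0.011],[0,0,0]],[[0.0007,0.002,0.012],[0,0,0]]]'

```text
time_s: 10.8
ee_pos: [0.6538, -0.1871, -0.0016]
eef_rot: [0.0, 0.986, -0.167, -0.001]
contact_force: [-0.3, -0.7, -1.7]
opening: 0.0355
```

```bash
python3 go.py .6538 -.1872 -.012 -19.2; python3 rim.py rs .6538 -.1872 .051 0 a3.png
```

```text
t 10.8 pos [ 0.6538 -0.1871 -0.0016] psi -19.19 q [ 0.01  0.32  0.02 -0.   -1.27  1.22] F [-0.3 -0.7 -1.7] op 0.0355
shift [0.0001 0.0001 0.0104] len 0.01 rot [0.    0.002 0.   ] deg 0.1
```

View pics/a3.png

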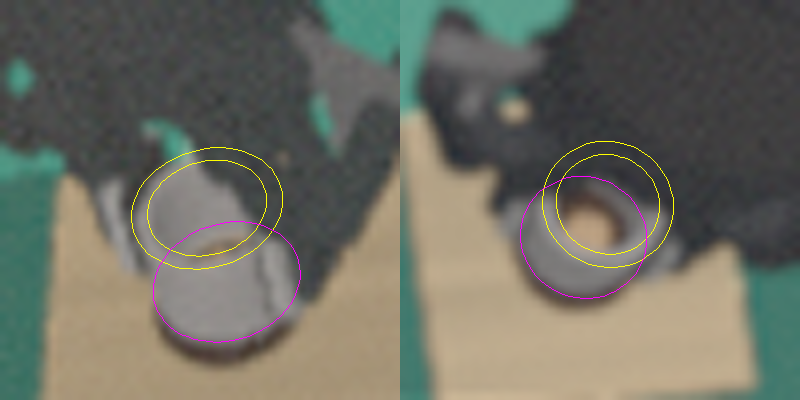

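Request:
drive_tool --commands '[[[0,0,0.004],[0,0,0]],[[0,0,0.008],[0,0,0]],[[0,0,0.0105],[0,0,0]],[[0,0,0.0105],[0,0,0]],[[0,0,0.0105],[0,0,0]]]'

```text
time_s: 11.4
ee_pos: [0.6545, -0.1873, -0.0107]
eef_rot: [0.0, 0.986, -0.167, -0.0]
contact_force: [1.1, -0.8, -1.1]
opening: 0.0354
```

Request:
drive_tool --commands '[[[0,0,0],[0,0,0]],[[0,0,0],[0,0,0]],[[0,0,0],[0,0,0]],[[0,0,0],[0,0,0]],[[0,0,0],[0,0,0]]]' --gripper 75

```text
time_s: 11.9
ee_pos: [0.6546, -0.1872, -0.0105]
eef_rot: [0.0, 0.986, -0.167, 0.0]
contact_force: [0.5, 0.2, -0.1]
opening: 0.064
```

Request:
drive_tool --commands '[[[0,0,-0.03],[0,0,0]],[[0,0,-0.07],[0,0,0]],[[0,0,-0.11],[0,0,0]],[[-0.02,0,-0.13],[0,0,0]],[[-0.05,0,-0.13],[0,0,0]]]' --gripper 75

```text
time_s: 12.4
ee_pos: [0.6091, -0.1714, 0.1236]
eef_rot: [0.0, 0.986, -0.167, 0.003]
contact_force: [-0.0, 1.7, -0.0]
opening: 0.064
```

```bash
python3 go.py .4065 -.2172 .09 -19.2; python3 rim.py rs .6538 -.1872 .04 0 a4.png
```

```text
t 12.4 pos [ 0.6091 -0.1714  0.1236] psi -19.21 q [ 0.04  0.13  0.02  0.   -1.46  1.19] F [-0.   1.7 -0. ] op 0.064
shift [-0.1765  0.11    0.0324] len 0.21 rot [-0.001 -0.007 -0.   ] deg 0.4
```

View pics/a4.png

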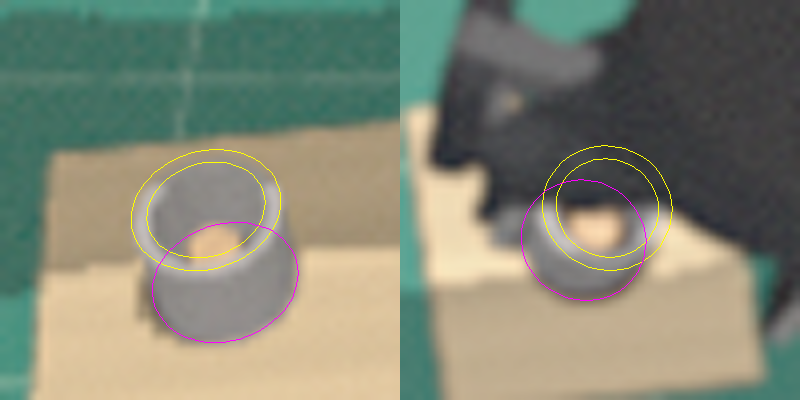

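Request:
drive_tool --commands '[[[-0.035,0.022,0.006],[0,0,0]],[[-0.07,0.044,0.012],[0,0,0]],[[-0.11,0.068,0.019],[0,0,0]],[[-0.145,0.09,0.026],[0,0,0]],[[-0.17,0.106,0.032],[0,0,0]]]' --gripper 100

```text
time_s: 13.0
ee_pos: [0.4101, -0.2154, 0.087]
eef_rot: [0.0, 0.986, -0.167, 0.0]
contact_force: [-0.5, -0.3, 0.5]
opening: 0.0853
```

Request:
drive_tool --commands '[[[-0.006,0.004,0],[0,0,0]],[[-0.006,0.004,0],[0,0,0]],[[-0.006,0.004,0],[0,0,0]],[[-0.006,0.004,0.01],[0,0,0]],[[-0.006,0.004,0.02],[0,0,0]]]'

```text
time_s: 13.5
ee_pos: [0.4055, -0.2165, 0.0663]
eef_rot: [-0.0, 0.986, -0.166, -0.0]
contact_force: [0.1, 0.1, -0.3]
opening: 0.0857
```

```bash
python3 go.py .4065 -.2172 -.023 -19.2; python3 - <<'E'
from meas import *
t=Cam("scene"); fit(t,"rs",.04,.6538,-.1872,.04,"die"); fit(t,"b",.008,.654,-.187,.07,"board")
t=Cam("top"); fit(t,"rs",.04,.6538,-.1872,.04,"die"); fit(t,"b",.008,.654,-.187,.07,"board")
E
python3 rim.py rl .4065 -.2172 .032 0 a5.png
```

```text
t 13.5 pos [ 0.4055 -0.2165  0.0663] psi -19.16 q [-0.05 -0.32 -0.5  -0.   -1.4   1.29] F [ 0.1  0.1 -0.3] op 0.0857
shift [0.0012 0.0004 0.0893] len 0.089 rot [-0.     0.001  0.001] deg 0.1
rs die rect c [ 0.6566 -0.1861] size [0.0367 0.0365] long-axis yaw -109.3 circ c [ 0.657  -0.1863] D 0.0381 hullc [ 0.6567 -0.186 ]
b board rect c [ 0.655  -0.1874] size [0.0972 0.0954] long-axis yaw -173.9 circ c [ 0.6547 -0.1873] D 0.133 hullc [ 0.655  -0.1874]
rs die rect c [ 0.6549 -0.1854] size [0.0373 0.0371] long-axis yaw -116.6 circ c [ 0.6542 -0.1849] D 0.0396 hullc [ 0.655  -0.1853]
b board rect c [ 0.653  -0.1869] size [0.0964 0.0963] long-axis yaw -174.0 circ c [ 0.6526 -0.1871] D 0.1318 hullc [ 0.6529 -0.1869]
```

View pics/a5.png

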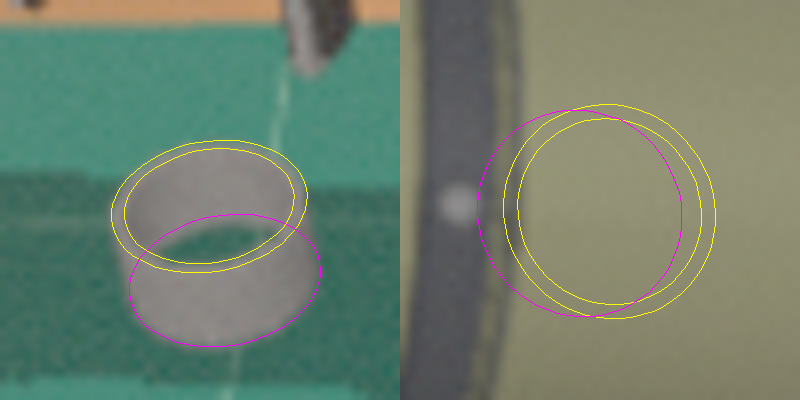

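Request:
drive_tool --commands '[[[0.001,0.0003,0.025],[0,0,0]],[[0.001,0.0003,0.05],[0,0,0]],[[0.001,0.0003,0.07],[0,0,0]],[[0.001,0.0003,0.083],[0,0,0]],[[0.001,0.0003,0.089],[0,0,0]]]'

```text
time_s: 14.2
ee_pos: [0.4054, -0.2174, -0.0226]
eef_rot: [0.0, 0.986, -0.167, -0.001]
contact_force: [-0.1, -0.3, 0.5]
opening: 0.0853
```

Request:
drive_tool --commands '[[[0,0,0],[0,0,0]],[[0,0,0],[0,0,0]],[[0,0,0],[0,0,0]],[[0,0,0],[0,0,0]],[[0,0,0],[0,0,0]]]' --gripper 0

```text
time_s: 14.7
ee_pos: [0.4069, -0.2178, -0.0201]
eef_rot: [0.0, 0.986, -0.166, 0.001]
contact_force: [-0.8, 1.3, 6.0]
opening: 0.0575
```

```bash
python3 go.py .5607 -.3205 .08 -19.2;python3 rim.py rl .4065 -.2172 .032 0 a6.png
```

```text
t 14.7 pos [ 0.4069 -0.2178 -0.0201] psi -19.16 q [-0.05 -0.26 -0.61  0.   -1.22  1.29] F [-0.8  1.3  6. ] op 0.0575
shift [ 0.1792  0.0466 -0.0996] len 0.21 rot [ 0.    -0.003  0.001] deg 0.2
```

View pics/a6.png

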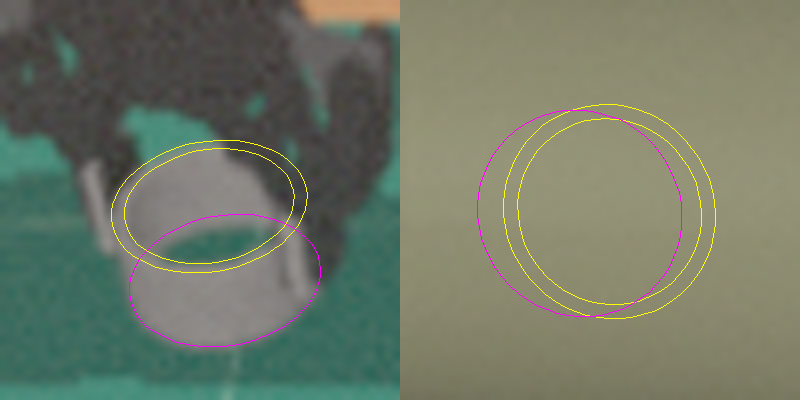

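Request:
drive_tool --commands '[[[0,0,-0.02],[0,0,0]],[[0,0,-0.045],[0,0,0]],[[0.01,0.003,-0.07],[0,0,0]],[[0.03,0.008,-0.09],[0,0,0]],[[0.06,0.016,-0.1],[0,0,0]]]'

```text
time_s: 15.3
ee_pos: [0.4584, -0.2525, 0.0809]
eef_rot: [-0.0, 0.986, -0.166, 0.002]
contact_force: [0.8, 0.7, -1.2]
opening: 0.0576
```

Request:
drive_tool --commands '[[[0.035,0.009,0],[0,0,0]],[[0.07,0.018,0],[0,0,0]],[[0.1,0.026,0],[0,0,0]],[[0.115,0.03,0],[0,0,0]],[[0.119,0.031,0],[0,0,0]]]'

```text
time_s: 15.8
ee_pos: [0.5597, -0.3211, 0.0766]
eef_rot: [-0.0, 0.986, -0.167, -0.001]
contact_force: [-1.4, 0.7, -1.2]
opening: 0.0574
```

Request:
drive_tool --commands '[[[0,0,0],[0,0,0]],[[0,0,0],[0,0,0]],[[0,0,0.01],[0,0,0]],[[0,0,0.02],[0,0,0]],[[0,0,0.03],[0,0,0]]]'

```text
time_s: 16.3
ee_pos: [0.5589, -0.3202, 0.0472]
eef_rot: [-0.0, 0.986, -0.167, -0.0]
contact_force: [0.7, 0.6, -1.0]
opening: 0.0575
```

```bash
python3 go.py .5607 -.3205 -.012 -19.2; python3 go.py .5607 -.3205 .05 -19.2;python3 rim.py rl .5607 -.3205 .102 0 a7.png
```

```text
t 16.3 pos [ 0.5589 -0.3202  0.0472] psi -19.17 q [-0.21  0.19 -0.04 -0.   -1.34  1.45] F [ 0.7  0.6 -1. ] op 0.0575
shift [ 0.0018 -0.0003  0.0592] len 0.059 rot [-0.  0.  0.] deg 0.0
t 16.3 pos [ 0.5589 -0.3202  0.0472] psi -19.17 q [-0.21  0.19 -0.04 -0.   -1.34  1.45] F [ 0.7  0.6 -1. ] op 0.0575
shift [ 0.0018 -0.0003 -0.0028] len 0.003 rot [-0.  0.  0.] deg 0.0
```

View pics/a7.png

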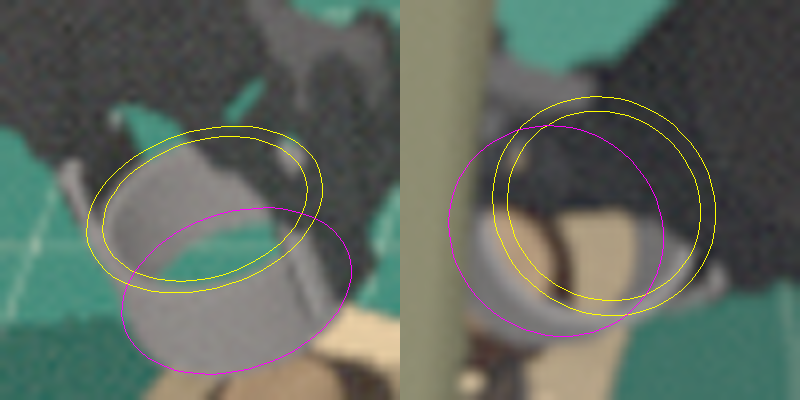

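Request:
drive_tool --commands '[[[0.0017,0,0.005],[0,0,0]],[[0.0017,0,0.02],[0,0,0]],[[0.0017,0,0.035],[0,0,0]],[[0.0017,0,0.045],[0,0,0]],[[0.0017,0,0.05],[0,0,0]]]'

```text
time_s: 16.9
ee_pos: [0.5599, -0.3208, -0.004]
eef_rot: [-0.0, 0.986, -0.167, -0.001]
contact_force: [0.2, 0.7, -1.3]
opening: 0.0573
```

```bash
python3 go.py .5607 -.3205 -.012 -19.2; python3 rim.py rl .5607 -.3205 .05 0 a8.png
```

```text
t 16.9 pos [ 0.5599 -0.3208 -0.004 ] psi -19.19 q [-0.21  0.23 -0.09 -0.   -1.25  1.45] F [ 0.2  0.7 -1.3] op 0.0573
shift [ 0.0006 -0.0006  0.008 ] len 0.008 rot [0.    0.003 0.   ] deg 0.2
```

View pics/a8.png

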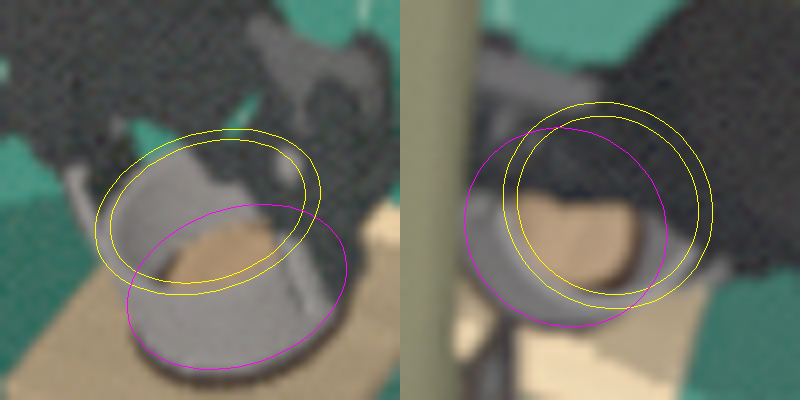

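Request:
drive_tool --commands '[[[0.0003,-0.0003,0.003],[0,0,0]],[[0.0003,-0.0003,0.006],[0,0,0]],[[0.0003,-0.0003,0.0078],[0,0,0]],[[0.0003,-0.0003,0.0078],[0,0,0]],[[0.0003,-0.0003,0.0078],[0,0,0]]]'

```text
time_s: 17.5
ee_pos: [0.5615, -0.3211, -0.0093]
eef_rot: [0.0, 0.986, -0.167, 0.0]
contact_force: [-0.0, 0.7, -1.0]
opening: 0.0576
```

Request:
drive_tool --commands '[[[0,0,0],[0,0,0]],[[0,0,0],[0,0,0]],[[0,0,0],[0,0,0]],[[0,0,0],[0,0,0]],[[0,0,0],[0,0,0]]]' --gripper 100

```text
time_s: 18.0
ee_pos: [0.5615, -0.3211, -0.0093]
eef_rot: [0.0, 0.986, -0.167, 0.0]
contact_force: [0.2, 0.2, 0.7]
opening: 0.0854
```

Request:
drive_tool --commands '[[[0,0,-0.03],[0,0,0]],[[0,0,-0.07],[0,0,0]],[[0,0,-0.11],[0,0,0]],[[-0.01,-0.01,-0.13],[0,0,0]],[[-0.03,-0.03,-0.13],[0,0,0]]]'

```text
time_s: 18.5
ee_pos: [0.5445, -0.2842, 0.1249]
eef_rot: [0.001, 0.986, -0.167, 0.003]
contact_force: [0.1, 0.9, -0.1]
opening: 0.0855
```

```bash
python3 go.py .4708 .006 .08 -40.6; python3 rim.py rl .5607 -.3205 .04 0 a9.png
```

```text
t 18.5 pos [ 0.5445 -0.2842  0.1249] psi -19.27 q [-0.15  0.08 -0.03  0.   -1.46  1.39] F [ 0.1  0.9 -0.1] op 0.0855
shift [-0.1657 -0.2496  0.0436] len 0.303 rot [-0.001 -0.007  0.372] deg 21.3
```

View pics/a9.png

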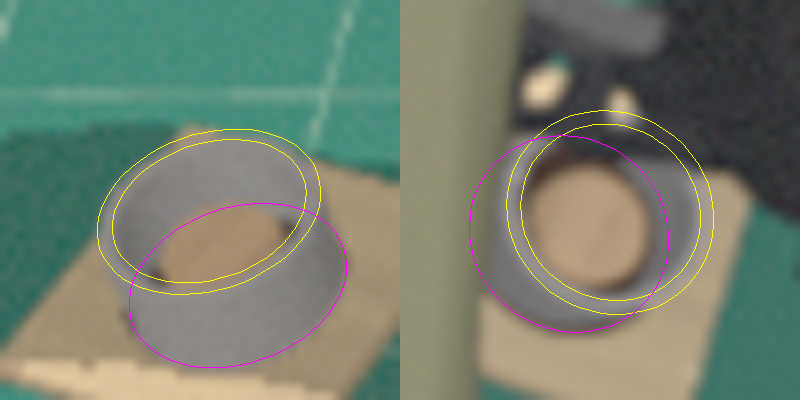

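Request:
drive_tool --commands '[[[-0.02,-0.03,0.005],[0,0,0.06]],[[-0.043,-0.064,0.011],[0,0,0.12]],[[-0.066,-0.099,0.017],[0,0,0.18]],[[-0.09,-0.135,0.023],[0,0,0.24]],[[-0.113,-0.17,0.03],[0,0,0.3]]]'

```text
time_s: 19.1
ee_pos: [0.4915, -0.0839, 0.0903]
eef_rot: [0.0, 0.95, -0.313, 0.0]
contact_force: [1.4, 0.9, 0.0]
opening: 0.0855
```

```bash
python3 go.py .4708 .006 .08 -40.6
```

```text
t 19.1 pos [ 0.4915 -0.0839  0.0903] psi -36.54 q [ 0.24 -0.22 -0.37  0.   -1.42  0.7 ] F [1.4 0.9 0. ] op 0.0855
shift [-0.0702 -0.0599  0.0103] len 0.093 rot [-0.    -0.     0.071] deg 4.1
```

Request:
drive_tool --commands '[[[-0.03,-0.026,0.005],[0,0,0.04]],[[-0.057,-0.049,0.01],[0,0,0.071]],[[-0.07,-0.06,0.01],[0,0,0.071]],[[-0.07,-0.06,0.01],[0,0,0.071]],[[-0.07,-0.06,0.01],[0,0,0.071]]]'

```text
time_s: 19.6
ee_pos: [0.4714, 0.0047, 0.0807]
eef_rot: [0.0, 0.939, -0.345, 0.0]
contact_force: [-0.0, -0.3, -0.1]
opening: 0.0853
```

```bash
python3 go.py .4708 .006 -.019 -40.6;python3 rim.py ob .4708 .006 .032 -40.6 b1.png
python3 - <<'E'
from meas import *
for n in("scene","top"):
    t=Cam(n); fit(t,n,.04,.5607,-.3205,.05,"die"); fit(t,"b",.008,.5607,-.3205,.07,"board")
E
```

```text
t 19.6 pos [0.4714 0.0047 0.0807] psi -40.38 q [ 0.44 -0.3  -0.45  0.   -1.42  0.43] F [-0.  -0.3 -0.1] op 0.0853
shift [-0.0014 -0.0006  0.0997] len 0.1 rot [ 0.    -0.     0.004] deg 0.2
scene die rect c [ 0.5629 -0.3196] size [0.06   0.0597] long-axis yaw -118.3 circ c [ 0.5625 -0.3203] D 0.0628 hullc [ 0.5628 -0.3199]
b board rect c [ 0.562  -0.3207] size [0.0966 0.0956] long-axis yaw -20.6 circ c [ 0.5631 -0.3203] D 0.1304 hullc [ 0.5673 -0.3181]
top die rect c [ 0.5615 -0.3187] size [0.0596 0.0594] long-axis yaw -96.6 circ c [ 0.5612 -0.3179] D 0.062 hullc [ 0.5613 -0.3186]
b board rect c [ 0.5594 -0.32  ] size [0.0965 0.0964] long-axis yaw -110.7 circ c [ 0.5595 -0.3198] D 0.1323 hullc [ 0.5594 -0.32  ]
```

View pics/b1.png

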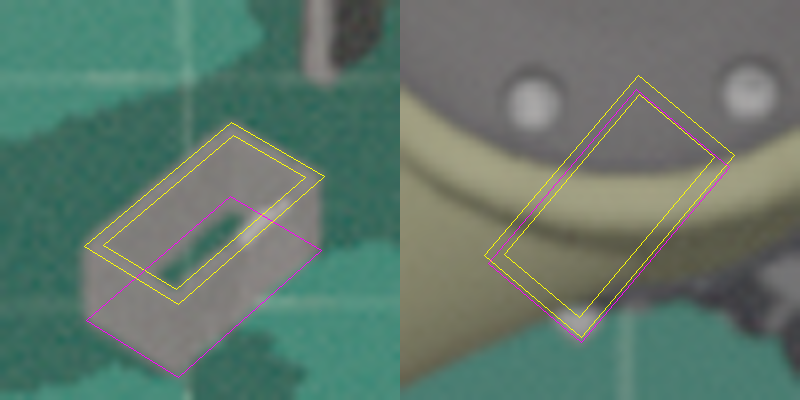

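Request:
drive_tool --commands '[[[-0.001,-0.0005,0.025],[0,0,0.004]],[[-0.001,-0.0005,0.055],[0,0,0.004]],[[-0.001,-0.0005,0.08],[0,0,0.004]],[[-0.001,-0.0005,0.094],[0,0,0.004]],[[-0.001,-0.0005,0.099],[0,0,0.004]]]'

```text
time_s: 20.3
ee_pos: [0.4701, 0.0049, -0.0199]
eef_rot: [0.001, 0.938, -0.348, -0.001]
contact_force: [0.3, -0.2, 0.2]
opening: 0.0847
```

Request:
drive_tool --commands '[[[0,0,0],[0,0,0]],[[0,0,0],[0,0,0]],[[0,0,0],[0,0,0]],[[0,0,0],[0,0,0]],[[0,0,0],[0,0,0]]]' --gripper 0

```text
time_s: 20.8
ee_pos: [0.4718, 0.006, -0.0171]
eef_rot: [-0.001, 0.938, -0.347, 0.001]
contact_force: [-0.4, 0.8, 5.6]
opening: 0.0353
```

Request:
drive_tool --commands '[[[0,0,0],[0,0,0]],[[0,0,0],[0,0,0]],[[0,0,-0.01],[0,0,0]],[[0,0,-0.025],[0,0,0]],[[0,0,-0.04],[0,0,0]]]'

```text
time_s: 21.3
ee_pos: [0.4701, 0.0056, 0.0217]
eef_rot: [0.0, 0.938, -0.348, -0.001]
contact_force: [0.4, 0.6, -2.4]
opening: 0.035
```

```bash
python3 go.py .6575 .0192 .08 21.8;python3 rim.py ob .4708 .006 .072 -40.6 b2.png
```

```text
t 21.3 pos [0.4701 0.0056 0.0217] psi -40.67 q [ 0.44 -0.26 -0.53 -0.   -1.3   0.42] F [ 0.4  0.6 -2.4] op 0.035
shift [ 0.1332 -0.1324 -0.0586] len 0.197 rot [ 1.00e-03  2.00e-03 -1.09e+00] deg 62.5
```

View pics/b2.png

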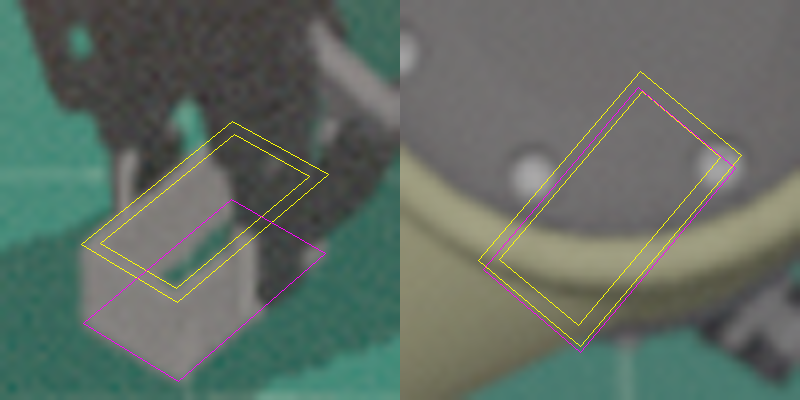

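Request:
drive_tool --commands '[[[0,0,-0.025],[0,0,-0.06]],[[0.008,-0.008,-0.045],[0,0,-0.18]],[[0.025,-0.025,-0.058],[0,0,-0.31]],[[0.045,-0.045,-0.058],[0,0,-0.44]],[[0.065,-0.065,-0.058],[0,0,-0.57]]]'

```text
time_s: 21.9
ee_pos: [0.5632, 0.0129, 0.079]
eef_rot: [-0.0, 0.998, -0.067, -0.0]
contact_force: [-0.1, -0.7, -2.2]
opening: 0.035
```

```bash
python3 go.py .6575 .0192 .08 21.8
```

```text
t 21.9 pos [0.5632 0.0129 0.079 ] psi -7.7 q [ 0.38 -0.03 -0.22 -0.   -1.38  1.06] F [-0.1 -0.7 -2.2] op 0.035
shift [ 0.0926 -0.0188 -0.001 ] len 0.095 rot [-0.001  0.    -0.515] deg 29.5
```

Request:
drive_tool --commands '[[[0.025,-0.005,0],[0,0,-0.14]],[[0.05,-0.01,0],[0,0,-0.28]],[[0.075,-0.015,0],[0,0,-0.42]],[[0.09,-0.0183,0],[0,0,-0.515]],[[0.092,-0.0184,0],[0,0,-0.515]]]'

```text
time_s: 22.4
ee_pos: [0.6564, 0.0181, 0.077]
eef_rot: [-0.0, 0.982, 0.187, -0.002]
contact_force: [-0.7, 0.1, -2.3]
opening: 0.035
```

Request:
drive_tool --commands '[[[0,0,0],[0,0,0]],[[0,0,0],[0,0,0]],[[0,0,0.01],[0,0,0]],[[0,0,0.025],[0,0,0]],[[0,0,0.035],[0,0,0]]]'

```text
time_s: 22.9
ee_pos: [0.6549, 0.0181, 0.0422]
eef_rot: [-0.0, 0.982, 0.186, -0.001]
contact_force: [0.7, 0.1, -2.8]
opening: 0.0351
```

```bash
python3 go.py .657 .0187 -.0095 21.8;python3 rim.py ob .657 .0187 .0925 21.8 b3.png
```

```text
t 22.9 pos [0.6549 0.0181 0.0422] psi 21.47 q [ 0.33  0.23 -0.01 -0.   -1.33  1.61] F [ 0.7  0.1 -2.8] op 0.0351
shift [0.0022 0.0003 0.0516] len 0.052 rot [-0.001  0.002 -0.006] deg 0.3
```

View pics/b3.png

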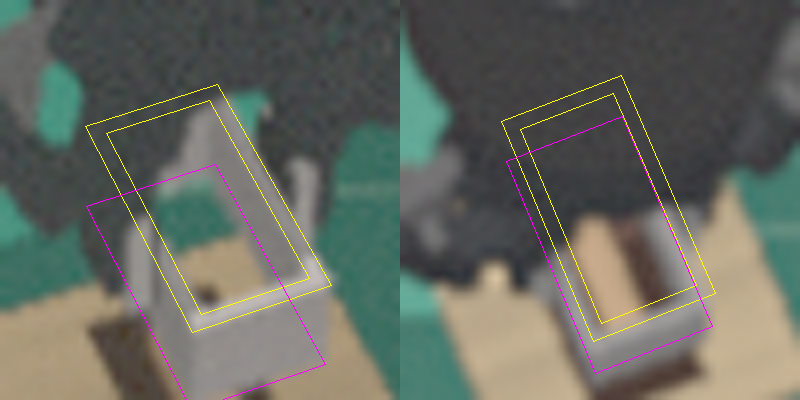

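Request:
drive_tool --commands '[[[0.002,0.0003,0.01],[0,0,-0.006]],[[0.002,0.0003,0.022],[0,0,-0.006]],[[0.002,0.0003,0.034],[0,0,-0.006]],[[0.002,0.0003,0.04],[0,0,-0.006]],[[0.002,0.0003,0.04],[0,0,-0.006]]]'

```text
time_s: 23.5
ee_pos: [0.6572, 0.0183, 0.0027]
eef_rot: [0.0, 0.982, 0.189, -0.001]
contact_force: [-0.2, -0.4, -2.1]
opening: 0.0352
```

```bash
python3 go.py .657 .0187 -.0095 21.8;python3 rim.py ob .657 .0187 .0513 21.8 b4.png
```

```text
t 23.5 pos [0.6572 0.0183 0.0027] psi 21.83 q [ 0.33  0.26 -0.05 -0.   -1.27  1.62] F [-0.2 -0.4 -2.1] op 0.0352
shift [ 0.     -0.0004  0.0122] len 0.012 rot [-0.     0.003  0.001] deg 0.2
```

View pics/b4.png

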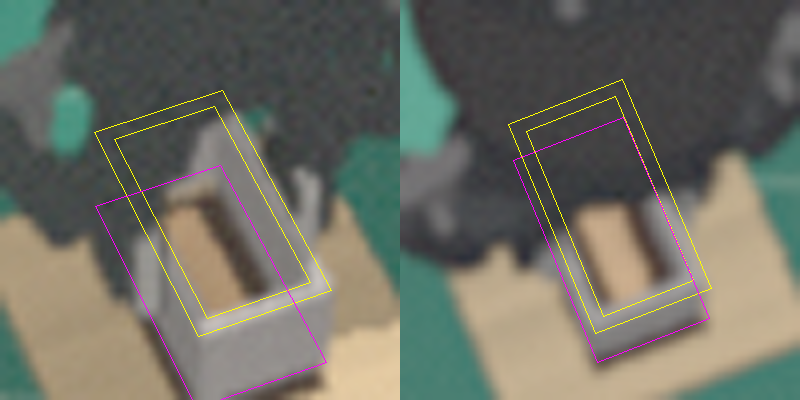

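Request:
drive_tool --commands '[[[0,0,0.004],[0,0,0]],[[0,0,0.008],[0,0,0]],[[0,0,0.012],[0,0,0]],[[0,0,0.012],[0,0,0]],[[0,0,0.012],[0,0,0]]]'

```text
time_s: 24.1
ee_pos: [0.6581, 0.0185, -0.0076]
eef_rot: [0.0, 0.982, 0.189, -0.0]
contact_force: [0.4, 0.1, -2.1]
opening: 0.0348
```

Request:
drive_tool --commands '[[[0,0,0],[0,0,0]],[[0,0,0],[0,0,0]],[[0,0,0],[0,0,0]],[[0,0,0],[0,0,0]],[[0,0,0],[0,0,0]]]' --gripper 90

```text
time_s: 24.6
ee_pos: [0.6582, 0.0185, -0.0073]
eef_rot: [0.0, 0.982, 0.189, 0.0]
contact_force: [0.6, -1.0, 0.1]
opening: 0.0768
```

Request:
drive_tool --commands '[[[0,0,-0.03],[0,0,0]],[[0,0,-0.07],[0,0,0]],[[0,0,-0.105],[0,0,0]],[[0,-0.02,-0.12],[0,0,0.1]],[[0,-0.06,-0.12],[0,0,0.24]]]' --gripper 100

```text
time_s: 25.1
ee_pos: [0.6376, 0.0732, 0.1165]
eef_rot: [-0.0, 0.998, 0.067, 0.003]
contact_force: [0.8, 1.1, -0.5]
opening: 0.0852
```

```bash
python3 go.py .6236 .1938 .08 -33.9;python3 rim.py ob .657 .0187 .04 21.8 b5.png
```

```text
t 25.1 pos [0.6376 0.0732 0.1165] psi 7.64 q [ 0.43  0.15  0.04  0.   -1.45  1.28] F [ 0.8  1.1 -0.5] op 0.0852
shift [ 0.0019 -0.1214  0.0365] len 0.127 rot [-0.002 -0.006  0.725] deg 41.5
```

View pics/b5.png

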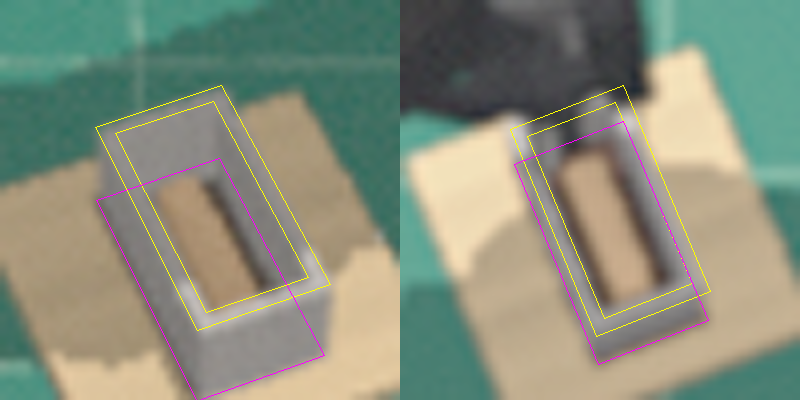

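Request:
drive_tool --commands '[[[0,-0.02,0.005],[0,0,0.145]],[[0.001,-0.045,0.012],[0,0,0.29]],[[0.001,-0.07,0.02],[0,0,0.435]],[[0.002,-0.095,0.028],[0,0,0.58]],[[0.002,-0.117,0.036],[0,0,0.715]]]'

```text
time_s: 25.7
ee_pos: [0.6211, 0.1913, 0.0761]
eef_rot: [0.0, 0.958, -0.285, -0.0]
contact_force: [-0.1, -0.3, 0.4]
opening: 0.0853
```

Request:
drive_tool --commands '[[[0.0025,-0.0037,0],[0,0,0.008]],[[0.0025,-0.0037,0],[0,0,0.008]],[[0.0025,-0.0037,0],[0,0,0.008]],[[0.0025,-0.0037,0],[0,0,0.008]],[[0.0025,-0.0037,0.005],[0,0,0.008]]]'

```text
time_s: 26.2
ee_pos: [0.6262, 0.1916, 0.0726]
eef_rot: [-0.001, 0.958, -0.287, 0.001]
contact_force: [0.5, 0.9, 0.8]
opening: 0.0856
```

```bash
python3 go.py .6236 .1938 -.019 -33.9;python3 rim.py sq .6236 .1938 .032 -33.9 c1.png
python3 - <<'E'
from meas import *
for n in("scene","top"):
    t=Cam(n); fit(t,n,.04,.657,.0187,.05,"die"); fit(t,"b",.008,.657,.0187,.07,"board")
E
```

```text
t 26.2 pos [0.6262 0.1916 0.0726] psi -33.35 q [ 0.6   0.21  0.02  0.   -1.38  0.39] F [0.5 0.9 0.8] op 0.0856
shift [-0.0035 -0.0003  0.0916] len 0.092 rot [-0.002 -0.001  0.01 ] deg 0.6
scene die rect c [0.6658 0.0231] size [0.0862 0.0386] long-axis yaw -158.3 circ c [0.6645 0.0226] D 0.089 hullc [0.6627 0.0216]
b board rect c [0.6557 0.0177] size [0.1039 0.0955] long-axis yaw -158.2 circ c [0.6587 0.0187] D 0.1323 hullc [0.6572 0.0186]
top die rect c [0.66   0.0171] size [0.0828 0.0735] long-axis yaw -68.1 circ c [0.6635 0.0188] D 0.1042 hullc [0.6636 0.0146]
b board rect c [0.6566 0.0194] size [0.0966 0.0963] long-axis yaw -68.3 circ c [0.6566 0.0198] D 0.1328 hullc [0.6565 0.0194]
```

View pics/c1.png

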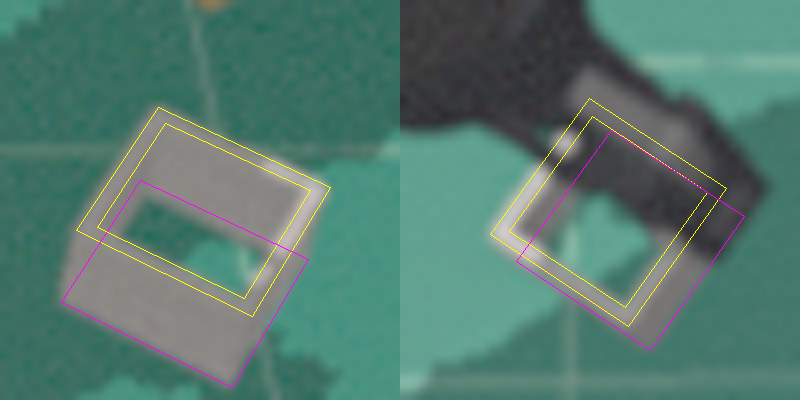

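Request:
drive_tool --commands '[[[-0.0025,0,0.02],[0,0,0.007]],[[-0.0025,0,0.045],[0,0,0.007]],[[-0.0025,0,0.07],[0,0,0.007]],[[-0.0025,0,0.085],[0,0,0.007]],[[-0.0025,0,0.0905],[0,0,0.007]]]'

```text
time_s: 26.9
ee_pos: [0.6224, 0.1929, -0.0209]
eef_rot: [0.001, 0.957, -0.29, -0.001]
contact_force: [-0.1, -0.5, 0.6]
opening: 0.0854
```

Request:
drive_tool --commands '[[[0,0,0],[0,0,0]],[[0,0,0],[0,0,0]],[[0,0,0],[0,0,0]],[[0,0,0],[0,0,0]],[[0,0,0],[0,0,0]]]' --gripper 0

```text
time_s: 27.4
ee_pos: [0.6245, 0.194, -0.0169]
eef_rot: [-0.001, 0.957, -0.29, 0.001]
contact_force: [-0.8, 1.0, 6.7]
opening: 0.0491
```

Request:
drive_tool --commands '[[[0,0,0],[0,0,0]],[[0,0,0],[0,0,0]],[[0,0,-0.01],[0,0,0]],[[0,0,-0.025],[0,0,0]],[[0,0,-0.04],[0,0,0]]]'

```text
time_s: 27.9
ee_pos: [0.6232, 0.1933, 0.022]
eef_rot: [0.0, 0.957, -0.29, -0.0]
contact_force: [-0.1, -0.2, -1.9]
opening: 0.0488
```

```bash
python3 go.py .4065 .2358 .08 -5.3;python3 rim.py sq .6236 .1938 .072 -33.9 c2.png
```

```text
t 27.9 pos [0.6232 0.1933 0.022 ] psi -33.74 q [ 0.61  0.23 -0.04  0.   -1.3   0.38] F [-0.1 -0.2 -1.9] op 0.0488
shift [-0.2038  0.085  -0.0579] len 0.228 rot [ 0.001  0.    -0.496] deg 28.4
```

View pics/c2.png

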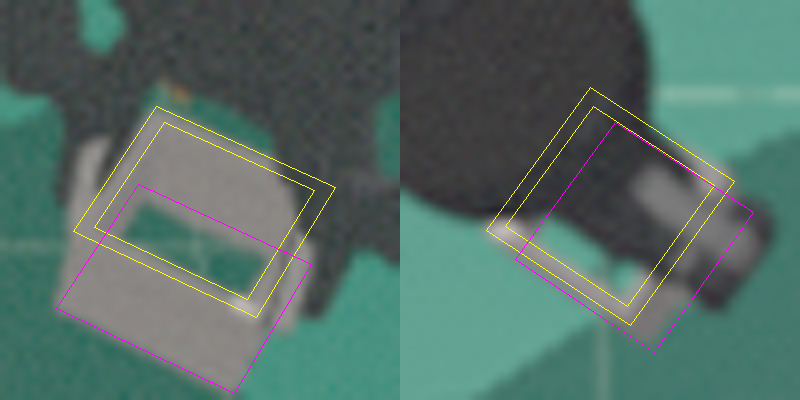

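Request:
drive_tool --commands '[[[0,0,-0.02],[0,0,-0.05]],[[-0.01,0.004,-0.045],[0,0,-0.15]],[[-0.03,0.0125,-0.058],[0,0,-0.25]],[[-0.06,0.025,-0.058],[0,0,-0.35]],[[-0.095,0.04,-0.058],[0,0,-0.45]]]'

```text
time_s: 28.5
ee_pos: [0.5214, 0.213, 0.0791]
eef_rot: [-0.0, 0.998, -0.068, 0.0]
contact_force: [-0.9, 1.2, -1.3]
opening: 0.0487
```

```bash
python3 go.py .4065 .2358 .08 -5.3
```

```text
t 28.5 pos [0.5214 0.213  0.0791] psi -7.79 q [ 0.74 -0.03 -0.22 -0.   -1.38  0.69] F [-0.9  1.2 -1.3] op 0.0487
shift [-0.117  -0.007  -0.0009] len 0.117 rot [-0.001 -0.    -0.043] deg 2.5
```

Request:
drive_tool --commands '[[[-0.035,-0.002,0],[0,0,-0.043]],[[-0.07,-0.004,0],[0,0,-0.043]],[[-0.1,-0.006,0],[0,0,-0.043]],[[-0.113,-0.007,0],[0,0,-0.043]],[[-0.116,-0.007,0],[0,0,-0.043]]]'

```text
time_s: 29.0
ee_pos: [0.4073, 0.2365, 0.0794]
eef_rot: [-0.001, 0.999, -0.047, 0.0]
contact_force: [0.0, -0.3, -2.2]
opening: 0.0486
```

Request:
drive_tool --commands '[[[0,0,0],[0,0,0]],[[0,0,0],[0,0,0]],[[0,0,0.015],[0,0,0]],[[0,0,0.03],[0,0,0]],[[0,0,0.035],[0,0,0]]]'

```text
time_s: 29.5
ee_pos: [0.4071, 0.2345, 0.0405]
eef_rot: [0.002, 0.999, -0.048, -0.002]
contact_force: [0.9, 0.3, -2.1]
opening: 0.0489
```

```bash
python3 go.py .4065 .2358 -.0095 -5.3;python3 rim.py sq .4065 .2358 .0925 -5.3 c3.png
```

```text
t 29.5 pos [0.4071 0.2345 0.0405] psi -5.55 q [ 0.95 -0.27 -0.51 -0.   -1.34  0.52] F [ 0.9  0.3 -2.1] op 0.0489
shift [-0.0006 -0.0014  0.05  ] len 0.05 rot [ 0.004  0.003 -0.004] deg 0.4
```

View pics/c3.png

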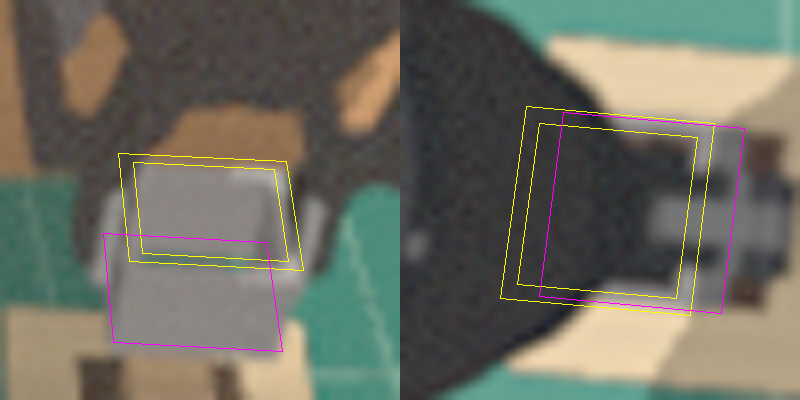

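Request:
drive_tool --commands '[[[-0.0005,-0.0007,0.012],[0,0,-0.003]],[[-0.0005,-0.0007,0.025],[0,0,-0.003]],[[-0.0005,-0.0007,0.035],[0,0,-0.003]],[[-0.0005,-0.0007,0.04],[0,0,-0.003]],[[-0.0005,-0.0007,0.04],[0,0,-0.003]]]'

```text
time_s: 30.1
ee_pos: [0.4073, 0.2362, 0.0029]
eef_rot: [0.001, 0.999, -0.046, -0.001]
contact_force: [0.5, -0.2, -2.0]
opening: 0.0489
```

```bash
python3 go.py .4065 .2358 -.0095 -5.3;python3 rim.py sq .4065 .2358 .051 -5.3 c4.png
```

```text
t 30.1 pos [0.4073 0.2362 0.0029] psi -5.32 q [ 0.96 -0.24 -0.55 -0.   -1.26  0.52] F [ 0.5 -0.2 -2. ] op 0.0489
shift [-0.0008  0.0004  0.0124] len 0.012 rot [ 0.002  0.001 -0.   ] deg 0.1
```

View pics/c4.png

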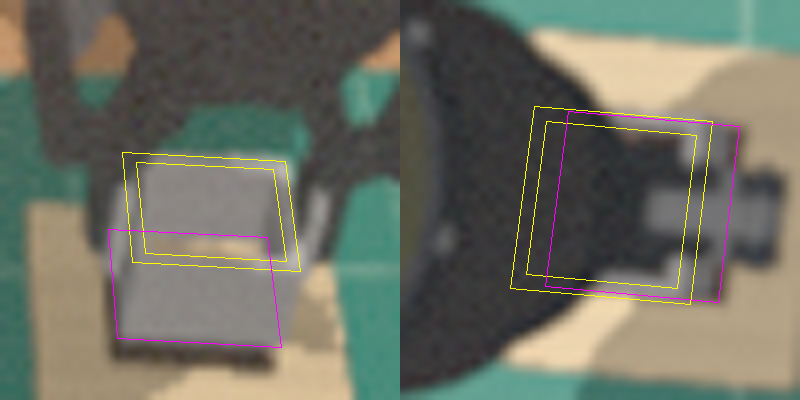

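Request:
drive_tool --commands '[[[-0.0008,0.001,0.004],[0,0,0]],[[-0.0008,0.001,0.008],[0,0,0]],[[-0.0008,0.001,0.012],[0,0,0]],[[-0.0008,0.001,0.0125],[0,0,0]],[[-0.0008,0.001,0.0125],[0,0,0]]]'

```text
time_s: 30.7
ee_pos: [0.4068, 0.2356, -0.0087]
eef_rot: [0.0, 0.999, -0.046, -0.0]
contact_force: [0.3, -1.5, -2.2]
opening: 0.049
```

Request:
drive_tool --commands '[[[0,0,0],[0,0,0]],[[0,0,0],[0,0,0]],[[0,0,0],[0,0,0]],[[0,0,0],[0,0,0]],[[0,0,0],[0,0,0]]]' --gripper 90

```text
time_s: 31.2
ee_pos: [0.4069, 0.2358, -0.0084]
eef_rot: [-0.0, 0.999, -0.046, 0.0]
contact_force: [0.1, -1.6, -0.9]
opening: 0.0771
```

Request:
drive_tool --commands '[[[0,0,-0.03],[0,0,0]],[[0,0,-0.07],[0,0,0]],[[0,0,-0.11],[0,0,0]],[[0,-0.02,-0.14],[0,0,0]],[[-0.02,-0.06,-0.16],[0,0,0]]]'

```text
time_s: 31.7
ee_pos: [0.3941, 0.2972, 0.1549]
eef_rot: [-0.001, 0.999, -0.048, 0.002]
contact_force: [1.7, -0.2, -0.1]
opening: 0.0768
```

Request:
drive_tool --commands '[[[-0.03,-0.04,-0.01],[0,0,0]],[[-0.06,-0.08,-0.02],[0,0,0]],[[-0.09,-0.12,-0.02],[0,0,0]],[[-0.11,-0.15,-0.02],[0,0,0]],[[-0.11,-0.16,-0.02],[0,0,0]]]'

```text
time_s: 32.2
ee_pos: [0.2954, 0.4694, 0.1708]
eef_rot: [0.0, 0.999, -0.044, -0.0]
contact_force: [-0.0, -1.0, -0.8]
opening: 0.0768
```

```bash
python3 go.py .4065 .2358 .2 -5.3;python3 - <<'E'
from meas import *
T=[]
for n in("scene","top"):
    t=Cam(n); cv2.imwrite(f"pics/end_{n}.png",t.img)
    for k,x,y in(("rs",.6545,-.187),("rl",.561,-.32),("ob",.6575,.019),("sq",.4065,.236)):
        T.append(fit(t,n+" "+k,.04,x,y,.045,"die")); fit(t,n+" "+k,.008,x,y,.07,"board")
T=[cv2.resize(a,(200,200)) for a in T]
cv2.imwrite("pics/endt.png",np.vstack([np.hstack(T[:4]),np.hstack(T[4:])]))
E
```

```text
t 32.2 pos [0.2954 0.4694 0.1708] psi -5.1 q [ 1.37 -0.08 -0.1  -0.   -1.55  0.11] F [-0.  -1.  -0.8] op 0.0768
shift [ 0.1314  0.2229 -0.0291] len 0.26 rot [0.001 0.001 0.003] deg 0.2
scene rs die rect c [ 0.6562 -0.1859] size [0.0363 0.0363] long-axis yaw -98.4 circ c [ 0.6568 -0.1862] D 0.0376 hullc [ 0.6564 -0.1861]
scene rs board rect c [ 0.6548 -0.1874] size [0.0966 0.095 ] long-axis yaw -173.9 circ c [ 0.6548 -0.1874] D 0.1324 hullc [ 0.6548 -0.1874]
scene rl die rect c [ 0.5629 -0.3195] size [0.0591 0.059 ] long-axis yaw -118.7 circ c [ 0.5624 -0.3201] D 0.062 hullc [ 0.5628 -0.3198]
scene rl board rect c [ 0.562  -0.3206] size [0.0962 0.0951] long-axis yaw -20.7 circ c [ 0.5631 -0.3202] D 0.1301 hullc [ 0.5674 -0.318 ]
scene ob die rect c [0.6584 0.0196] size [0.0695 0.0377] long-axis yaw -159.7 circ c [0.659  0.0199] D 0.0763 hullc [0.658  0.0199]
scene ob board rect c [0.6586 0.0189] size [0.0962 0.0948] long-axis yaw -158.2 circ c [0.6587 0.0187] D 0.1311 hullc [0.6586 0.0189]
scene sq die rect c [0.4064 0.2279] size [0.0506 0.0334] long-axis yaw -4.9 circ c [0.4064 0.227
[... 527 characters left out ...]
13 -0.3182] D 0.0615 hullc [ 0.5616 -0.319 ]
top rl board rect c [ 0.5595 -0.3202] size [0.0958 0.0956] long-axis yaw -110.6 circ c [ 0.5595 -0.3199] D 0.1314 hullc [ 0.5595 -0.3202]
top ob die rect c [0.6606 0.0163] size [0.0719 0.0505] long-axis yaw -158.4 circ c [0.6611 0.0166] D 0.0856 hullc [0.6615 0.0194]
top ob board rect c [0.6568 0.0194] size [0.096  0.0957] long-axis yaw -68.2 circ c [0.6568 0.0193] D 0.132 hullc [0.6568 0.0194]
top sq die rect c [0.4072 0.2367] size [0.0516 0.0508] long-axis yaw -95.4 circ c [0.407  0.2361] D 0.0699 hullc [0.4072 0.2366]
top sq board rect c [0.4061 0.2366] size [0.0956 0.0954] long-axis yaw -5.4 circ c [0.4066 0.2367] D 0.132 hullc [0.4062 0.2367]
```

View pics/endt.png

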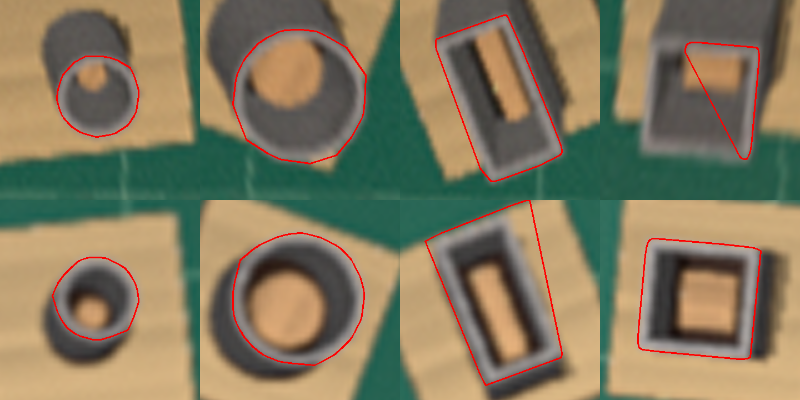

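View pics/end_top.png

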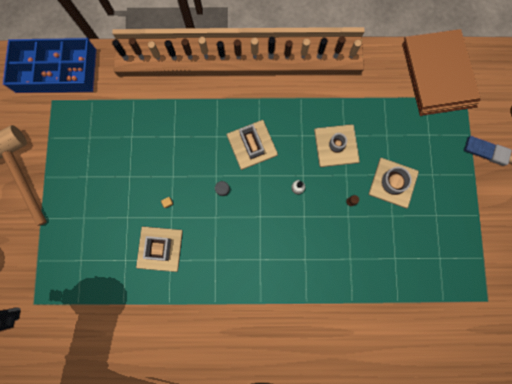

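View pics/end_scene.png

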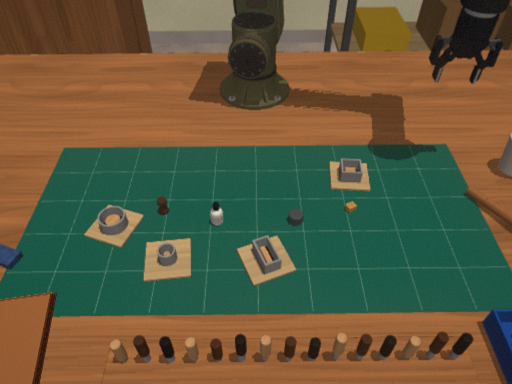

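```bash
python3 - <<'E'
from h import *
o=[]
for k,x,y in(("rs",.6538,-.1872),("rl",.5607,-.3205)):
  r=[]
  for n in("top","scene"):
    t=Cam(n); u=t.proj([x,y,.02])[0].astype(int); a,b=u-[20,18]
    im=cv2.resize(t.img[b:b+36,a:a+40],None,fx=9,fy=9,interpolation=cv2.INTER_CUBIC); im=np.clip(255*(im/255.)**.7,0,255).astype(np.uint8)
    r.append(im)
  o.append(np.hstack(r))
cv2.imwrite("pics/z.png",cv2.resize(np.vstack(o),(720,600)))
E
```

```text
(no output)
```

View pics/z.png

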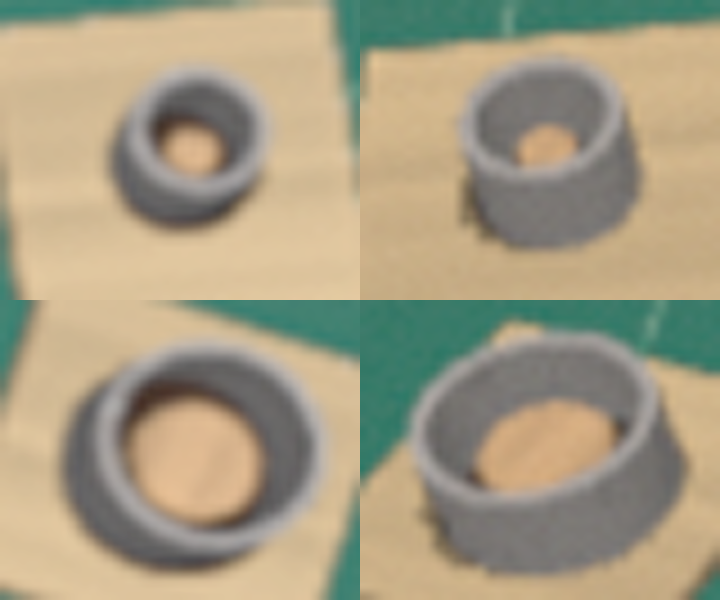

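```bash
python3 - <<'E'
from rig import *
s=sense(); print(s["time_s"],s["contact_force"].round(1)); print(job_done())
E
```

```text
32.5 [ 0.6  0.5 -0.4]
the job is handed in; nothing more can be done
None
```

I put all four dies over their matching stubs, where the last pictures show them lying flat on the boards. I handed the job in at 32.5 s with the gripper open and clear of everything.

**Centring, last check with both cameras:**
- **Square:** about 1 mm off its outline and within about 0.3° by the top camera. The automatic scene-camera fit on it failed.
- **Oblong:** within about 1 mm and 1.5° by the scene camera. The automatic top-camera fit on it was spoiled, but by eye it looked right there too.
- **Small round:** about 2.3 mm off in both cameras, with a thin dark sliver of outline visible on one side. I left it because the error is close to the 2 mm calibration limit.
- **Large round:** about 1.5 to 2.6 mm off, depending on the camera. I left it for the same reason.

**Obstacles:** the anvil and the glue bottle appear at the same pixels as at the start.

**What disagreed:**
- **Fingertip height:** the fingertips sat about 20–26 mm farther back than the stated tool point, so my first grasp of the small ring was too high. The fingers closed onto its rim with about 6 N and it stayed upright. I reopened and gripped it lower, and used that height for the rest.
- **Gripper reading:** the opening showed about 1 to 3 mm less than the true die widths on every grasp.
- **Release height:** the large ring was let go about 2 to 3 mm above its board, and the square and oblong dies possibly a millimetre or so above theirs. All settled flat.

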